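# Prop the tape dispenser's sprung keeper back and take out the roll

### The arm

A 7-joint arm with a two-finger parallel gripper is mounted at the origin on a cart in front of the work surface, level with it; the furniture and walls round the work are solid. World frame = base frame: x ahead of the robot, y to its left, z up, the work surface at z = 0. Lengths are in m, angles in rad, forces in N, time in s.
With the tool pointing down it reaches from about 0.35 to 0.9 m from the base axis. Payload 19.9 kg.
Tool frame: the origin (TCP) lies between the finger pads; the fingertips stand 19 mm ahead of it and the grasp point (between the pads) is the TCP; z points along the fingers, y is the line along which they close (so a half turn about z gives the same grasp; the last joint's range is limited). The gripper opens to 94 mm and grips with 3 to 60 N. Pads are 16 mm wide; open, the fingers measure 119 mm over their backs; the gripper's body (75 mm by 177 mm) begins 78 mm behind the grasp point.
Start: joints at [1.099, 0.417, -0.01, 1.614, 0.005, 1.111, -0.053], TCP at [0.26, -0.568, 0.224] pointing down, gripper open.
Joint ranges: [-2.81, 2.81], [-0.39, 2.02], [-1.27, 1.25], [0.06, 2.57], [-1.19, 4.33], [0.19, 2], [-2.82, 2.82]. Speed limits (rad/s): [1.89, 1.89, 2.39, 2.39, 3.01, 3.01, 3.01].

### API

Orientations are given as a unit quaternion [w, x, y, z].
In Python, from bench import ctrl gives the robot as it stands.
- The arm moves only by the tool play_rows, never from a script. Its argument "rows" is a list of rows, each an object of numbers: "dx", "dy", "dz": the shift along the tool's x, y, z in cm; "wx", "wy", "wz": the turn, a rotation vector about the tool's x, y, z in degrees. In form: [{"dx": .., "dy": .., "dz": .., "wx": .., "wy": .., "wz": ..}, ...]. A call has 1 to 20 rows; each row shifts and turns the commanded pose from where the row before left it, along the tool's axes as they then stand; what a row does not reach is not made up. A row lasts 1/12 s, in which the tool goes at most 41.7 mm and 7.16 degrees, less where a joint would pass 70% of its speed; a pose out of reach is approached as far as the arm can. A call is refused whole if a number of a shift passes 4.17 or a number of a turn 7.16, either way. A call with a gripper value outside its range is refused whole. "claw" is the closure, from 0 (fully open) to 1 (shut), set as the call begins (left out, the last holds). The fingers move at their own pace and stop on an object; "newtons" is the grip in N (left out, the last holds). Time passes only in rows, so rows that do not move let the fingers close. It gives the time, the measured TCP pose, the force, the opening and the grip force at its end, in the units of the state.
- ctrl.observe(): the state, without advancing time (a new reading comes with each control period).
- ctrl.get_image(name): name is "scene" or "top" or "wrist"; returns (picture, depth): 400x640x3 uint8, red, green, blue; 400x640 float32, m along the optical axis (not along the pixel's ray), 0 where there is no reading.
- ctrl.camera_info(name): a dict with "camera_matrix" (3x3 intrinsics, pixels), "view" (4x4, takes a point from world to camera coordinates); the wrist camera has in their place "T_tool_cam" (4x4, takes a point from camera to tool coordinates, whose origin is the TCP and whose axes are the flange's). Camera axes: x right, y down, z forward; pixel columns grow to the right and rows downward; lengths in m; the calibration is good to about 2 mm. A picture is of the moment at which its call begins: read the wrist's pose just before it. camera_info takes no time and is no camera call.
- ctrl.job_done(): hands the job in; it is judged then, once.
Trained networks look in the newest picture that a camera, given by its name, has taken for a name from the list of things; names that differ only in an ending like _2 or _b are one class to them, and where a whole thing is asked for, a point or a joint stands for the part that bears it (a point fixed in the world has none). Each returns a list of dicts, best first, with "conf" (0 to 1); they miss things now and then, are a little off and sometimes report something else, mostly with a low value. They report only what shows in the picture. A call takes as long as a camera call. They do not tell look-alikes from the thing itself.
- ctrl.look_for(camera, query): "centre" ([column, row] in pixels, amid what is visible of it).
- ctrl.spot_point(camera, query): "centre" ([column, row] in pixels: a listed point, or the origin of a listed thing).
The state is a dict: "time": time; "joint_pos": joint angles; "qd": joint speeds; "joint_efforts": joint torques, N m; "ee_pos": TCP position; "ee_rot": TCP orientation; "ft_force": force on the tool from outside, world axes, zero at the start; "torque": the same for the moment, N m; "finger_gap": opening from 0.0 (shut) to 1.0 (fully open); "grasp_force": force on a finger pad.
Only numpy, scipy, OpenCV 4.12 (cv2) and the standard library are available. Lean on these libraries where they do the work, as an engineer would, in place of code of your own. Each camera call takes 0.05 s, during which the arm holds its last target. There are 200 camera calls.

### The job

Take the brown tape roll out of the bench dispenser and stand it in the empty bay of the wire rack. The dispenser's orange sprung keeper locks the roll in and one hand cannot both hold it and lift the roll, so first push it back with the glue stick and leave the stick standing upright on the carriage plate, wedged between the keeper's long arm and the aluminium side guide; leave it propped like that for the new roll. Feel your way: do not force the stick or ram the keeper against its stop, and leave the other things where they are.

Things in the scene. Friction and masses are not known exactly. Their poses are not given: they have to be found in the camera images.
- dispenser: Heavy grey bench tape dispenser, fixed. Origin on the table surface below the loaded roll's centre; -x towards the serrated blade, y along the roll's axis, z up. In mm: base plate x -130..75, y -55..135, top z 14; fixed cheek y -32..-26, top z 90; tape table x -115..-65, y -26..6, top z 36; blade before it up to z 42. Two cradle rollers carry the roll, so it stays when the keeper opens.
- keeper_plate (a joint): Travel (m) of the orange sprung keeper along the dispenser's +y: 0 = shut, its hub (30 mm across, 24 mm long, centre z 75 mm) inside the roll's core; 0.0265 = hard stop. The spring pushes it shut with 5 N at 0, rising to 11 N at the stop. From 0.023 on the roll is free to lift. Propped by the glue stick it stands at 0.023 to 0.024. Its plate beside the roll reaches up to z 91.
- width_zero (a point): On the dispenser, at its frame's x -90, y 25.4, z 38 mm: where the side guide's upper +y edge is at width setting 0. Guide (aluminium block x -115..-65, 14 mm thick, flat top z 38), keeper and springs stand on a steel carriage clamped 0 to 14 mm further to +y; the setting is not reported: see it or feel for it. Floor between guide and keeper: the carriage plate, z 17.
- keeper_zero (a point): On the dispenser, at its frame's x -90, y 27, z 66 mm: top of the flat inner face of the keeper's front arm when shut at width setting 0 (really 0 to 14 mm further to +y; this point does not move). The arm is an upright plate beside the side guide, x -118..-43, z 19..66, 28 mm higher than the guide, with a lip leaning outward to z 74. Shut, 1.6 mm lie between guide and arm.
- glue_stick: Glue stick standing upright on the table, white with a purple cap, round, 25.6 mm across, 96 mm tall, 35 g: the prop. Origin: centre of its underside; z runs up along it. Held upright it can pass over the side guide, push the keeper's arm back with its side, and go down between guide and arm once the arm is back by 24 mm; the keeper's stop leaves 2.5 mm to spare.
- brown_roll: Roll of brown packing tape, 112 mm outside diameter, about 56 mm core hole, 48 mm wide, 0.15 to 0.3 kg, standing on edge in the dispenser (its top at 133 mm). Its z axis is the roll's axis; origin: centre of the flat face that looks to the dispenser's +y.
- roll_center (a point): Centre of the brown roll (halfway across its width), 77 mm above the table at the start.
- rack: Dark steel wire rack for rolls, fixed. Origin on the table surface at its centre; y runs across the two bays, x along the hoops. Two rods along y (10 mm thick, at x = -28 and 28, centres at z = 12 mm) carry the rolls; wire hoops up to z = 63 mm part the bays; each bay is 60 mm wide inside.
- empty_bay (a point): Where the centre of the brown roll must come to be in the rack's empty bay: rack frame x 0, y -50, z 66 mm, roll axis along the rack's y.
- cream_roll: Roll of cream tape, 98 mm diameter, 48 mm wide, standing in the rack's other bay (y = +50): bystander. Origin: centre of its +y face.
- glue_bottle: Blue bottle, 44 mm round, 128 mm tall, standing: bystander. Origin: centre of its underside.
- moistener: Green bottle with white cap, 33 mm round, 95 mm tall, standing: bystander. Origin: centre of its underside.
- stapler: Red and black stapler, 36 x 150 x 53 mm: bystander. Origin: centre of its underside.
There are look-alikes about, which are no part of the job. Of the things like the glue_stick, leave any that is red; of the rest the larger one is meant.

How it is judged:
On the way, in this order (a step that is already met when the one before it is completed fails the run):
1. the glue stick, let go, stands between the keeper's arm and the side guide and holds the keeper back by more than 21 mm (value of joint keeper_plate above 0.021 m and contact force between glue_stick and keeper_plate above 2 N and contact force between glue_stick and the fingers below 0.3 N and angle between glue_stick's own z axis and vertical below 0.15 rad), for 0.2 s.
2. the roll is lifted out of the dispenser while the glue stick holds the keeper back (z of roll_center in the frame of dispenser above 0.13 m and value of joint keeper_plate above 0.021 m and contact force between glue_stick and keeper_plate above 2 N), for 0.1 s.
At the end, for the whole second after the job is handed in: The brown roll rests in the rack's empty bay (centre within 15 mm along, 10 mm across, below 75 mm; axis within 0.25 rad); the glue stick stands upright (0.15 rad) on the carriage plate between side guide and keeper's arm, holding the keeper back by more than 21 mm (x of roll_center in the frame of rack between -0.015 and 0.015 m and y of roll_center in the frame of rack between -0.06 and -0.04 m and height (world z) of roll_center below 0.075 m and angle between the z axis of brown_roll and the y axis of rack, either way round below 0.25 rad and linear speed of brown_roll below 0.03 m/s and value of joint keeper_plate above 0.021 m and contact force between glue_stick and keeper_plate above 2 N and angle between glue_stick's own z axis and vertical below 0.15 rad and x of glue_stick in the frame of dispenser between -0.125 and -0.06 m and y of glue_stick in the frame of dispenser between 0.034 and 0.056 m and z of glue_stick in the frame of dispenser below 0.025 m); the robot touches nothing.
It fails at once if the glue stick is forced (over 35 N against the keeper, or over 70 N against the dispenser with all its parts) (contact force between glue_stick and keeper_plate above 35 N or contact force between glue_stick and dispenser above 70 N).
It fails at once if a bystander is pushed by more than 25 mm or tipped over (distance of any of glue_bottle, moistener, stapler, cream_roll from where it was at the start of the episode above 0.025 m or angle between any of glue_bottle, moistener's own z axis and vertical above 0.4 rad).
It also fails if it takes over 51 s, if anything falls off the work surface, if the arm or the gripper's body presses on something with over 40 N, if the wrist force passes 120 N, or if a joint passes its speed limit or range.

## Working session

There is one attempt and no reset: what is moved stays moved. The work goes in short steps, Python scripts to look and compute and a tool call to move; the robot and the scene stay as the last step left them, time stands still between calls to the robot, and variables do not carry over. Pictures are saved under pics/ and viewed, at most 10 in all, crops included, and the job is handed in when it is done.

Besides the shell and the picture viewer there is one more tool, called after ">>>" as name([rows], argument=value, ...), one row to a line, values as JSON. play_rows: Moves the arm, as the interface text tells. Its arguments: {"type":"object","properties":{"rows":{"type":"array","items":{"type":"object","properties":{"dx":{"type":"number"},"dy":{"type":"number"},"dz":{"type":"number"},"wx":{"type":"number"},"wy":{"type":"number"},"wz":{"type":"number"}}}},"claw":{"type":"number"},"newtons":{"type":"number"}},"required":["rows"]}

```bash
mkdir -p pics; ls; cat > h.py <<'E'
import numpy as np, cv2
from scipy.spatial.transform import Rotation as R
from bench import ctrl
def tool():
    s=ctrl.observe(); q=s["ee_rot"]; T=np.eye(4); T[:3,:3]=R.from_quat([q[1],q[2],q[3],q[0]]).as_matrix(); T[:3,3]=s["ee_pos"]; return T
def shot(n):
    T=tool(); im,d=ctrl.get_image(n); c=ctrl.camera_info(n); K=np.array(c["camera_matrix"])
    W=T@np.array(c["T_tool_cam"]) if n=="wrist" else np.linalg.inv(np.array(c["view"]))
    return im,d,K,W
def cloud(d,K,W):
    v,u=np.indices(d.shape); P=np.stack([(u-K[0,2])/K[0,0]*d,(v-K[1,2])/K[1,1]*d,d],-1)
    P=P@W[:3,:3].T+W[:3,3]; P[d<=0]=np.nan; return P
def proj(p,K,W):
    q=(np.linalg.inv(W)@np.append(p,1))[:3]; q=K@q; return q[:2]/q[2]
def save(n,im): cv2.imwrite("pics/"+n,im[:,:,::-1])
E
python3 - <<'E'
from h import *
np.set_printoptions(precision=4,suppress=True)
s=ctrl.observe(); print(s["time"],s["ee_pos"],s["ee_rot"],s["finger_gap"],s["ft_force"])
ims=[]
for n in("scene","top"):
    im,d,K,W=shot(n); P=cloud(d,K,W); np.save(n+".npy",P); ims.append(im); cv2.imwrite(n+"_raw.png",im[:,:,::-1])
    for q in("glue_stick","brown_roll","rack","dispenser","keeper_plate","width_zero","keeper_zero","empty_bay","roll_center","moistener","glue_bottle","cream_roll","stapler"):
        for r in ctrl.spot_point(n,q)[:3]:
            u,v=np.round(r["centre"]).astype(int); print(n,q,round(r["conf"],2),u,v,P[min(max(v,0),399),min(max(u,0),639)])
save("scene.png",cv2.resize(ims[0],(800,500)));save("top.png",cv2.resize(ims[1],(800,500)))
print(ctrl.observe()["time"])
E
```

```text
pics
0.0 [ 0.2603 -0.5679  0.2239] [-0.0006  0.977   0.2132 -0.0002] 0.9992350038547964 [-0.3389  0.3474 -1.2819]
scene glue_stick 0.94 362 283 [ 0.3447 -0.1773  0.0157]
scene glue_stick 0.66 409 263 [ 0.4914 -0.2082  0.0038]
scene glue_stick 0.62 393 275 [ 0.4234 -0.2067  0.0065]
scene brown_roll 0.75 367 197 [ 0.5474 -0.047   0.1026]
scene brown_roll 0.37 350 215 [ 0.5003 -0.0303  0.0656]
scene rack 0.37 372 224 [ 0.5614 -0.0572  0.0232]
scene dispenser 0.81 373 224 [ 0.5586 -0.062   0.026 ]Traceback (most recent call last):
  File "<stdin>", line 8, in <module>
ValueError: it knows: brown_roll, cream_roll, dispenser, empty_bay, glue_bottle, glue_stick, keeper_zero, moistener, rack, roll_center, stapler, width_zero
```

```bash
python3 - <<'E'
from h import *
np.set_printoptions(precision=4,suppress=True)
ims=[]
for n in("scene","top"):
    im,d,K,W=shot(n); P=cloud(d,K,W); np.save(n+".npy",P); ims.append(im); cv2.imwrite(n+"_raw.png",im[:,:,::-1])
    np.savez(n+"_cam.npz",K=K,W=W)
    for q in("glue_stick","brown_roll","rack","dispenser","width_zero","keeper_zero","empty_bay","roll_center"):
        if n=="scene" and q in("glue_stick","brown_roll","rack","dispenser"): continue
        for r in ctrl.spot_point(n,q)[:3]:
            u,v=np.round(r["centre"]).astype(int); print(n,q,round(r["conf"],2),u,v,P[min(max(v,0),399),min(max(u,0),639)])
save("scene.png",cv2.resize(ims[0],(800,500)));save("top.png",cv2.resize(ims[1],(800,500)))
print(ctrl.observe()["time"],tool()[:3,:3])
E
```

```text
scene width_zero 0.72 353 221 [ 0.5255 -0.0225  0.0351]
scene width_zero 0.25 251 198 [0.4758 0.3    0.018 ]
scene keeper_zero 0.93 350 218 [ 0.4994 -0.0312  0.0579]
scene keeper_zero 0.74 232 175 [0.4617 0.3578 0.0784]
scene empty_bay 0.96 263 179 [0.5432 0.3171 0.0493]
scene roll_center 0.6 363 199 [ 0.5418 -0.0391  0.0968]
scene roll_center 0.57 370 197 [ 0.5455 -0.057   0.1065]
scene roll_center 0.56 438 296 [ 0.4122 -0.322   0.0115]
top glue_stick 0.45 390 243 [ 0.3513 -0.1634  0.0513]
top glue_stick 0.42 398 198 [ 0.4924 -0.2028  0.0042]
top glue_stick 0.39 401 217 [ 0.4237 -0.1932  0.0905]
top brown_roll 0.94 341 166 [ 0.5722 -0.0218  0.1267]
top rack 0.86 227 200 [ 0.5014  0.3293 -0.0005]
top rack 0.26 347 196 [ 0.4982 -0.0421  0.036 ]
top dispenser 0.94 338 168 [ 0.5749 -0.015   0.0877]
top dispenser 0.38 435 217 [ 0.4225 -0.2959  0.0764]
top width_zero 0.87 346 194 [ 0.5039 -0.0391  0.0395]
top width_zero 0.39 344 196 [ 0.4931 -0.0308  0.0712]
top keeper_zero 0.58 346 195 [ 0.5008 -0.039   0.0394]
top keeper_zero 0.31 346 199 [ 0.4883 -0.0384  0.0413]
top empty_bay 0.87 241 194 [ 0.5198  0.2864 -0.0047]
top roll_center 0.87 344 164 [ 0.5768 -0.0303  0.1312]
0.95 [[ 0.909   0.4167 -0.0001]
 [ 0.4167 -0.909   0.0001]
 [-0.     -0.0001 -1.    ]]
```

View pics/scene.png

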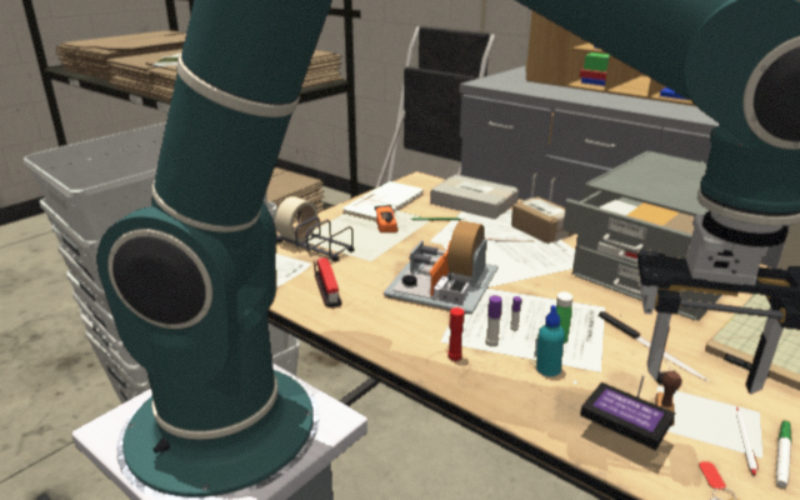

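View pics/top.png

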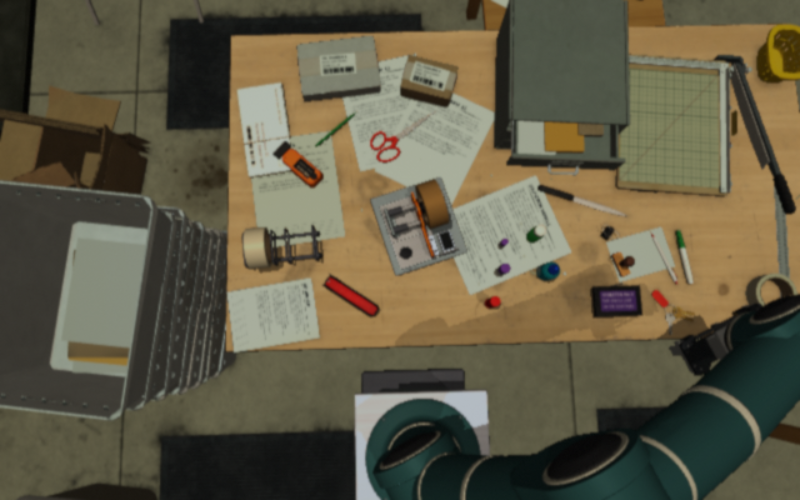

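The scene view (800×500 px) shows three glue-stick candidates: red at (457,335), a large white one with purple cap at (493,320), and a small white one with purple cap at (516,312). I take the large one; in the top view it is at (503,269). The dispenser is at (418,228) in the top view, blade end towards the robot and springs to the left. The rack is at (285,245), with its empty bay on the right.

```bash
python3 - <<'E'
from h import *
np.set_printoptions(precision=4,suppress=True)
P=np.load("top.npy"); im=cv2.imread("top_raw.png")
x,y,z=P[...,0],P[...,1],P[...,2]
def rect(m,n):
    pts=P[m][:,:2].astype(np.float32)*1000; print(n,len(pts),cv2.minAreaRect(pts))
reg=(x>.4)&(x<.75)&(y>-.16)&(y<.16)
m=reg&(z>.009)&(z<.2)
n,l,st,c=cv2.connectedComponentsWithStats(m.astype(np.uint8)); k=1+np.argmax(st[1:,4]); rect(l==k,"disp")
rect((l==k)&(z>.105),"roll")
hs=cv2.cvtColor(im,cv2.COLOR_BGR2HSV); 
o=(l==k)&(hs[...,0]<12)&(hs[...,1]>160)&(hs[...,2]>120); rect(o,"orange"); print(P[o].mean(0))
for (a,b) in((402,215),(402,194),(394,241)):
    s=P[b-4:b+5,a-4:a+5].reshape(-1,3); s=s[s[:,2]>s[:,2].max()-.012]; print(a,b,s.mean(0),len(s))
rk=(x>.4)&(x<.62)&(y>.2)&(y<.45)&(z>.03)&(z<.12); rect(rk,"rack"); rect(rk&(z>.075),"cream"); rect(rk&(z<.07)&(hs[...,2]<90),"hoops")
info=ctrl.camera_info("wrist"); print(info)
S=cv2.imread("scene_raw.png")
c1=cv2.resize(S[215:305,340:440],None,fx=4,fy=4,interpolation=2); c2=cv2.resize(im[135:225,290:390],None,fx=4,fy=4,interpolation=2)
cv2.imwrite("pics/crop.png",np.hstack([c1,c2]))
E
```

```text
disp 3745 ((552.5980834960938, -6.83050537109375), (204.76705932617188, 189.8587188720703), 16.782800674438477)
roll 541 ((590.5106201171875, -37.65517807006836), (99.27685546875, 48.65858840942383), 16.574005126953125)
orange 36 ((544.523193359375, -12.699350357055664), (156.13621520996094, 6.994261741638184), 16.33620262145996)
[ 0.5292 -0.0175  0.0753]
402 215 [nan nan nan] 0
402 194 [ 0.4972 -0.209   0.0654] 29
394 241 [nan nan nan] 0
rack 880 ((473.09088134765625, 310.3903503417969), (154.44895935058594, 215.17819213867188), 2.262481689453125)
cream 519 ((499.3242492675781, 379.7388610839844), (91.91870880126953, 48.83978271484375), 4.645719051361084)
hoops 234 ((493.64208984375, 292.8471374511719), (211.13551330566406, 136.38092041015625), 74.14740753173828)
{'camera_matrix': array([[285.1921,   0.    , 319.3427],
       [  0.    , 285.1921, 196.3281],
       [  0.    ,   0.    ,   1.    ]]), 'T_tool_cam': array([[-0.0004, -0.9589, -0.2837,  0.083 ],
       [ 1.    , -0.0009,  0.0017,  0.0005],
       [-0.0019, -0.2837,  0.9589, -0.1605],
       [ 0.    ,  0.    ,  0.    ,  1.    ]])}<stdin>:14: RuntimeWarning: Mean of empty slice.
  ret = um.true_divide(
```

View pics/crop.png

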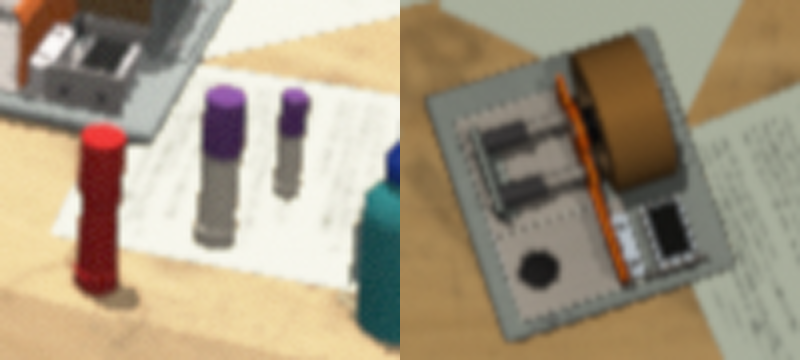

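The crop confirms the choice: the large white stick with purple cap is at crop (222,165), between the red one and the small one. The dispenser pose fits the given sizes (yaw 16.7°, origin about (0.590,-0.037)). I move above the stick with the fingers' closing line along the dispenser's x.

>>> play_rows([
  {"dx": 2.54,"dy": -2.26},
  {"dx": 2.54,"dy": -2.26},
  {"dx": 2.54,"dy": -2.26},
  {"dx": 2.54,"dy": -2.26},
  {"dx": 2.54,"dy": -2.26},
  {"dx": 2.54,"dy": -2.26},
  {"dx": 2.54,"dy": -2.26},
  {"dx": 2.54,"dy": -2.26},
  {"dx": 2.54,"dy": -2.26},
  {"dx": 2.54,"dy": -2.26},
  {"dx": 2.54,"dy": -2.26},
  {"dx": 2.54,"dy": -2.26},
], claw=0.36)

```text
invalid input at $.rows[0]: expected keys dx, dy, dz, wx, wy, wz
```

>>> play_rows([
  {"wz": -6.84},
  {"wz": -6.84},
  {"wz": -6.84},
  {"wz": -6.84},
  {"wz": -6.84},
  {"wz": -6.84},
  {"wz": -6.84},
  {"wz": -6.84},
  {"wz": -6.84},
  {"wz": -6.84},
  {"wz": -6.84},
  {"wz": -6.84},
])

```text
invalid input at $.rows[0]: expected keys dx, dy, dz, wx, wy, wz
```

```bash
python3 - <<'E'
from h import *
np.set_printoptions(precision=4,suppress=True)
s=ctrl.observe(); T=tool(); print(s["time"],T,s["joint_pos"])
im,d,K,W=shot("wrist"); P=cloud(d,K,W); np.savez("w1.npz",P=P,im=im,K=K,W=W)
x,y,z=P[...,0],P[...,1],P[...,2]
hs=cv2.cvtColor(im,cv2.COLOR_RGB2HSV)
pur=(hs[...,0]>125)&(hs[...,0]<160)&(hs[...,1]>80)
n,l,st,c=cv2.connectedComponentsWithStats(pur.astype(np.uint8))
for k in range(1,n):
    if st[k,4]>60:
        p=P[l==k]; zt=np.nanmax(p[:,2]); q=p[p[:,2]>zt-.006]; print(c[k],st[k],zt,np.nanmean(q,0),cv2.minEnclosingCircle(q[:,:2].astype(np.float32)))
save("w1.png",im)
E
```

```text
0.95 [[ 0.909   0.4167 -0.0001  0.2604]
 [ 0.4167 -0.909   0.0001 -0.5681]
 [-0.     -0.0001 -1.      0.2244]
 [ 0.      0.      0.      1.    ]] [ 1.0995  0.4174 -0.0103  1.6136  0.0047  1.1107 -0.053 ]
[276.1733  72.9944] [ 232   33   90   79 2857] 0.05567025842758799 [ 0.3534 -0.4759  0.0528] ((0.35313695669174194, -0.4761890172958374), 0.048343002796173096)
```

View pics/w1.png

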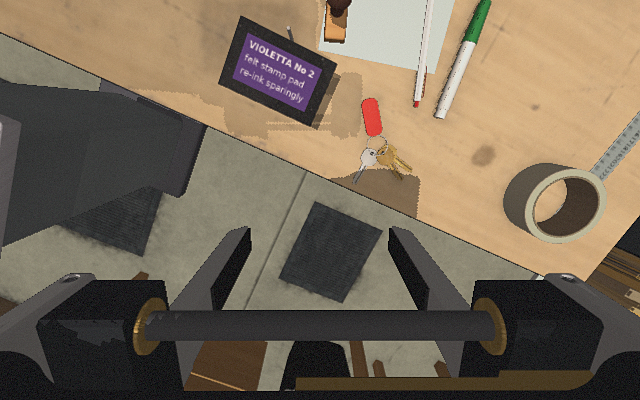

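The move was refused (every key must be given). The wrist picture, still at the start pose, shows only the ink pad and pens.

>>> play_rows([
  {"dx": 2.54,"dy": -2.26,"dz": 0,"wx": 0,"wy": 0,"wz": 0},
  {"dx": 2.54,"dy": -2.26,"dz": 0,"wx": 0,"wy": 0,"wz": 0},
  {"dx": 2.54,"dy": -2.26,"dz": 0,"wx": 0,"wy": 0,"wz": 0},
  {"dx": 2.54,"dy": -2.26,"dz": 0,"wx": 0,"wy": 0,"wz": 0},
  {"dx": 2.54,"dy": -2.26,"dz": 0,"wx": 0,"wy": 0,"wz": 0},
  {"dx": 2.54,"dy": -2.26,"dz": 0,"wx": 0,"wy": 0,"wz": 0},
  {"dx": 2.54,"dy": -2.26,"dz": 0,"wx": 0,"wy": 0,"wz": 0},
  {"dx": 2.54,"dy": -2.26,"dz": 0,"wx": 0,"wy": 0,"wz": 0},
  {"dx": 2.54,"dy": -2.26,"dz": 0,"wx": 0,"wy": 0,"wz": 0},
  {"dx": 2.54,"dy": -2.26,"dz": 0,"wx": 0,"wy": 0,"wz": 0},
], claw=0.36)

```text
time: 1.83
ee_pos: [0.3975, -0.2553, 0.2247]
ee_rot: [0.0, 0.977, 0.213, 0.0]
ft_force: [1.2, -0.1, 0.4]
finger_gap: 0.639
grasp_force: 0.0
```

>>> play_rows([
  {"dx": 0,"dy": 0,"dz": 0,"wx": 0,"wy": 0,"wz": -6.84},
  {"dx": 0,"dy": 0,"dz": 0,"wx": 0,"wy": 0,"wz": -6.84},
  {"dx": 0,"dy": 0,"dz": 0,"wx": 0,"wy": 0,"wz": -6.84},
  {"dx": 0,"dy": 0,"dz": 0,"wx": 0,"wy": 0,"wz": -6.84},
  {"dx": 0,"dy": 0,"dz": 0,"wx": 0,"wy": 0,"wz": -6.84},
  {"dx": 0,"dy": 0,"dz": 0,"wx": 0,"wy": 0,"wz": -6.84},
  {"dx": 0,"dy": 0,"dz": 0,"wx": 0,"wy": 0,"wz": -6.84},
  {"dx": 0,"dy": 0,"dz": 0,"wx": 0,"wy": 0,"wz": -6.84},
  {"dx": 0,"dy": 0,"dz": 0,"wx": 0,"wy": 0,"wz": -6.84},
  {"dx": 0,"dy": 0,"dz": 0,"wx": 0,"wy": 0,"wz": -6.84},
  {"dx": 0,"dy": 0,"dz": 0,"wx": 0,"wy": 0,"wz": -6.84},
  {"dx": 0,"dy": 0,"dz": 0,"wx": 0,"wy": 0,"wz": -6.84},
])

```text
time: 2.83
ee_pos: [0.3972, -0.2569, 0.2245]
ee_rot: [0.0, 0.595, 0.804, -0.0]
ft_force: [-0.1, -0.6, 0.1]
finger_gap: 0.637
grasp_force: 0.0
```

```bash
python3 - <<'E'
from h import *
np.set_printoptions(precision=4,suppress=True)
s=ctrl.observe(); T=tool(); print(s["time"],T,s["joint_pos"])
im,d,K,W=shot("wrist"); P=cloud(d,K,W); np.savez("w2.npz",P=P,im=im,K=K,W=W)
hs=cv2.cvtColor(im,cv2.COLOR_RGB2HSV)
pur=(hs[...,0]>125)&(hs[...,0]<160)&(hs[...,1]>80)
n,l,st,c=cv2.connectedComponentsWithStats(pur.astype(np.uint8))
for k in range(1,n):
    if st[k,4]>60:
        p=P[l==k]; zt=np.nanmax(p[:,2]); q=p[p[:,2]>zt-.006]; print(c[k],st[k],zt,np.nanmean(q,0),cv2.minEnclosingCircle(q[:,:2].astype(np.float32)))
save("w2.png",im)
E
```

```text
2.8333 [[-0.293   0.9561  0.0001  0.3972]
 [ 0.9561  0.293  -0.0001 -0.2569]
 [-0.0002  0.0001 -1.      0.2245]
 [ 0.      0.      0.      1.    ]] [ 0.8157  0.1584 -0.3366  1.9695  0.0611  1.0231  0.7486]
[367.1673 153.1596] [354 141  27  26 520] 0.09738103162837408 [ 0.4337 -0.2035  0.0954] ((0.4339755177497864, -0.20371496677398682), 0.011846092529594898)
[415.0593 173.1107] [405 165  21  18 253] 0.06957316182623469 [ 0.4999 -0.2114  0.0677] ((0.5006347894668579, -0.21180690824985504), 0.008383474312722683)
[263.1148 303.8525] [259 299   9  12  61] 0.3154092376051501 [ 0.3736 -0.236   0.3149] ((0.3737828731536865, -0.23598968982696533), 0.0005840918165631592)
```

View pics/w2.png

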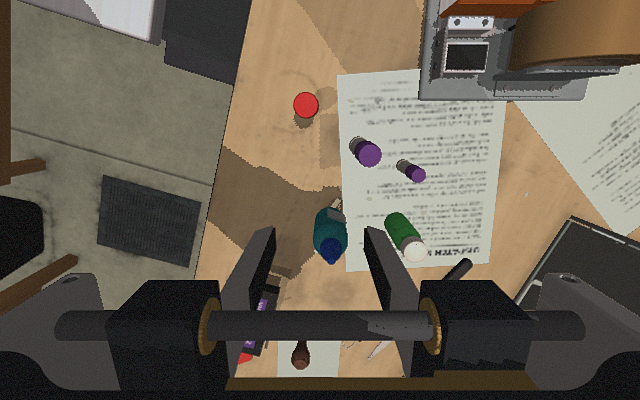

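The wrist view shows the large stick's cap at (367,153), the small stick at (415,173), the red one at (305,105), the blue bottle at (330,235) and the moistener at (410,240). The large cap's top is at 97 mm with a radius of about 12 mm, as described. I go to it and grasp it.

>>> play_rows([
  {"dx": 1.34,"dy": 1.7,"dz": 0,"wx": 0,"wy": 0,"wz": 0},
  {"dx": 1.34,"dy": 1.7,"dz": 0,"wx": 0,"wy": 0,"wz": 0},
  {"dx": 1.34,"dy": 1.7,"dz": 0,"wx": 0,"wy": 0,"wz": 0},
  {"dx": 0,"dy": 0,"dz": 2.7,"wx": 0,"wy": 0,"wz": 0},
  {"dx": 0,"dy": 0,"dz": 2.7,"wx": 0,"wy": 0,"wz": 0},
  {"dx": 0,"dy": 0,"dz": 2.7,"wx": 0,"wy": 0,"wz": 0},
  {"dx": 0,"dy": 0,"dz": 2.7,"wx": 0,"wy": 0,"wz": 0},
  {"dx": 0,"dy": 0,"dz": 2.7,"wx": 0,"wy": 0,"wz": 0},
  {"dx": 0,"dy": 0,"dz": 2.7,"wx": 0,"wy": 0,"wz": 0},
  {"dx": 0,"dy": 0,"dz": 0,"wx": 0,"wy": 0,"wz": 0},
])

```text
time: 3.72
ee_pos: [0.4323, -0.2027, 0.0587]
ee_rot: [-0.003, 0.598, 0.802, -0.0]
ft_force: [-0.4, 1.1, -1.3]
finger_gap: 0.639
grasp_force: 0.0
```

>>> play_rows([
  {"dx": 0,"dy": 0,"dz": 0,"wx": 0,"wy": 0,"wz": 0},
  {"dx": 0,"dy": 0,"dz": 0,"wx": 0,"wy": 0,"wz": 0},
  {"dx": 0,"dy": 0,"dz": 0,"wx": 0,"wy": 0,"wz": 0},
  {"dx": 0,"dy": 0,"dz": 0,"wx": 0,"wy": 0,"wz": 0},
  {"dx": 0,"dy": 0,"dz": 0,"wx": 0,"wy": 0,"wz": 0},
  {"dx": 0,"dy": 0,"dz": 0,"wx": 0,"wy": 0,"wz": 0},
], claw=1.0, newtons=45)

```text
time: 4.22
ee_pos: [0.4348, -0.2039, 0.0632]
ee_rot: [0.001, 0.597, 0.802, 0.0]
ft_force: [0.2, -0.3, 8.1]
finger_gap: 0.266
grasp_force: 45.0
```

>>> play_rows([
  {"dx": 0,"dy": 0,"dz": -1.5,"wx": 0,"wy": 0,"wz": 0},
  {"dx": 0,"dy": 0,"dz": -2.5,"wx": 0,"wy": 0,"wz": 0},
  {"dx": 0,"dy": 0,"dz": -3.0,"wx": 0,"wy": 0,"wz": 0},
  {"dx": 0,"dy": 0,"dz": -3.0,"wx": 0,"wy": 0,"wz": 0},
  {"dx": 0,"dy": 0,"dz": -2.5,"wx": 0,"wy": 0,"wz": 0},
  {"dx": 0,"dy": 0,"dz": -1.5,"wx": 0,"wy": 0,"wz": 0},
  {"dx": 1.5,"dy": 2.1,"dz": 0,"wx": 0,"wy": 0,"wz": 0},
  {"dx": 1.5,"dy": 2.1,"dz": 0,"wx": 0,"wy": 0,"wz": 0},
  {"dx": 1.5,"dy": 2.1,"dz": 0,"wx": 0,"wy": 0,"wz": 0},
  {"dx": 1.5,"dy": 2.1,"dz": 0,"wx": 0,"wy": 0,"wz": 0},
  {"dx": 1.5,"dy": 2.1,"dz": 0,"wx": 0,"wy": 0,"wz": 0},
  {"dx": 0,"dy": 0,"dz": 0,"wx": 0,"wy": 0,"wz": 0},
  {"dx": 0,"dy": 0,"dz": 0,"wx": 0,"wy": 0,"wz": 0},
  {"dx": 0,"dy": 0,"dz": 0,"wx": 0,"wy": 0,"wz": 0},
])

```text
time: 5.38
ee_pos: [0.5131, -0.1021, 0.2024]
ee_rot: [-0.0, 0.597, 0.802, -0.0]
ft_force: [-0.3, -0.1, -0.4]
finger_gap: 0.268
grasp_force: 45.0
```

```bash
cat > disp.py <<'E'
from h import *
np.set_printoptions(precision=4,suppress=True)
O=np.array([.5904,-.0372]);a=np.radians(16.7);ex=np.array([np.cos(a),np.sin(a)]);ey=np.array([-ex[1],ex[0]])
def dd(P): q=P[...,:2]-O; return np.stack([q@ex,q@ey,P[...,2]],-1)*1000
E
python3 - <<'E'
from disp import *
s=ctrl.observe(); T=tool(); print(s["time"],T[:3,3],dd(T[:3,3]),s["ft_force"],s["finger_gap"],s["grasp_force"])
im,d,K,W=shot("wrist"); P=cloud(d,K,W); np.savez("w3.npz",P=P,im=im,K=K,W=W)
D=dd(P); X,Y,Z=D[...,0],D[...,1],D[...,2]
hs=cv2.cvtColor(im,cv2.COLOR_RGB2HSV)
def q(m,n):
    p=D[m]; print(n,len(p),*(np.nanpercentile(p,k,axis=0) for k in(2,50,98)) if len(p) else "")
o=(hs[...,0]<12)&(hs[...,1]>150)&(hs[...,2]>90)
q(o&(X<-60)&(X>-125)&(Z>30)&(Z<66),"arm face"); q(o&(X<-60)&(X>-125)&(Z>66),"lip")
g=(X>-108)&(X<-72)&(Z>34)&(Z<42)&(Y>0)&(Y<50)&~o; q(g,"guide top")
for lo in range(-115,-60,10):
    q(g&(X>lo)&(X<lo+10)&(hs[...,2]>120),f"gt{lo}")
b=(Z>10)&(Z<18.)&(X>-140)&(X<90)&(Y>-70)&(Y<150); r=cv2.minAreaRect(D[b][:,:2].astype(np.float32)); print("base",r)
q((Z>105)&(abs(X)<60)&(Y>-40)&(Y<40),"roll")
save("w3.png",im)
E
```

```text
5.3833 [ 0.5131 -0.1021  0.2024] [-92.687  -39.9603 202.4313] [-0.2937 -0.0847 -0.3978] 0.26816435870510263 44.99971361637961
arm face 0
lip 297 [-112.482    30.2974   67.7278] [-86.979  34.369  73.719] [-61.6042  37.1864  75.4534]
guide top 503 [-107.3652    0.2869   34.8362] [-89.6271  19.299   38.0207] [-73.0161  26.9543  39.9962]
gt-115 34 [-107.7539    0.3363   35.6353] [-106.3446   18.3082   38.096 ] [-105.1472   24.1451   39.344 ]
gt-105 88 [-104.2001    0.3034   35.5669] [-98.522   17.3331  38.2212] [-95.1706  25.8485  39.9893]
gt-95 104 [-94.0704   0.2646  35.249 ] [-89.6016  18.3941  38.1477] [-85.122   24.8125  39.5764]
gt-85 107 [-84.0788   0.2689  35.4518] [-79.6091  19.3578  38.1178] [-75.1364  24.8614  39.5501]
gt-75 17 [-74.7616   0.3114  35.8781] [-73.9149  16.0323  37.4633] [-72.4853  24.7773  38.7659]
gt-65 0
base ((-24.643577575683594, 36.553070068359375), (188.9976043701172, 204.34576416015625), 89.87796783447266)
roll 21723 [-59.0608 -36.1797 112.2993] [-20.4057 -12.6506 296.7361] [ 35.3002  18.8731 318.6422]
```

View pics/w3.png

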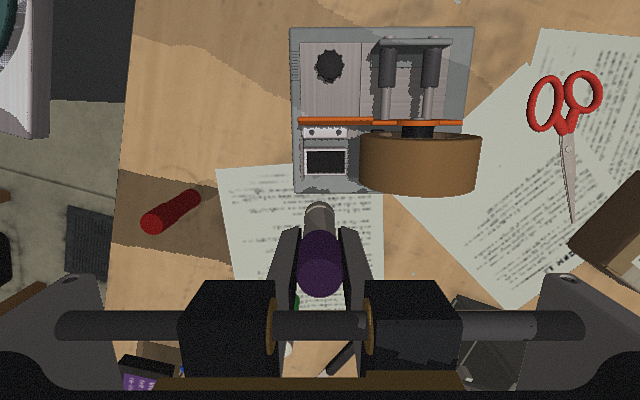

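The view shows the stick held upright at (320,265), the guide at (325,130), the orange arm at (335,122) and the roll at (420,165). The arm's shut position is roughly TCP y ≈ 15 in my dispenser frame. I move over the tape table, lower, then feel for the arm.

>>> play_rows([
  {"dx": 1.5,"dy": 0,"dz": 0,"wx": 0,"wy": 0,"wz": 0.17},
  {"dx": 1.5,"dy": 0,"dz": 0,"wx": 0,"wy": 0,"wz": 0.17},
  {"dx": 0,"dy": 0,"dz": 1.5,"wx": 0,"wy": 0,"wz": 0},
  {"dx": 0,"dy": 0,"dz": 2.0,"wx": 0,"wy": 0,"wz": 0},
  {"dx": 0,"dy": 0,"dz": 2.0,"wx": 0,"wy": 0,"wz": 0},
  {"dx": 0,"dy": 0,"dz": 2.0,"wx": 0,"wy": 0,"wz": 0},
  {"dx": 0,"dy": 0,"dz": 1.3,"wx": 0,"wy": 0,"wz": 0},
  {"dx": 0,"dy": 0,"dz": 0.5,"wx": 0,"wy": 0,"wz": 0},
  {"dx": 0.8,"dy": 0,"dz": 0,"wx": 0,"wy": 0,"wz": 0},
  {"dx": 0.7,"dy": 0,"dz": 0,"wx": 0,"wy": 0,"wz": 0},
  {"dx": 0,"dy": 0,"dz": 0,"wx": 0,"wy": 0,"wz": 0},
  {"dx": 0,"dy": 0,"dz": 0,"wx": 0,"wy": 0,"wz": 0},
  {"dx": 0,"dy": 0,"dz": 0,"wx": 0,"wy": 0,"wz": 0},
])

```text
time: 6.52
ee_pos: [0.501, -0.0586, 0.1102]
ee_rot: [0.001, 0.599, 0.801, 0.0]
ft_force: [-0.4, -0.2, -0.8]
finger_gap: 0.265
grasp_force: 45.0
```

```bash
cat > st.py <<'E'
from disp import *
s=ctrl.observe(); T=tool(); f=np.array(s["ft_force"]); print(s["time"],"tcp disp mm",dd(T[:3,3]),"f disp",f[:2]@ex,f[:2]@ey,f[2],"tool z",T[:3,2],"gap",s["finger_gap"]*94,s["grasp_force"])
E
python3 st.py
```

```text
6.5167 tcp disp mm [-91.7796   5.1841 110.1734] f disp -0.460124750556444 -0.06793997275003319 -0.8031379736874 tool z [ 0.0011 -0.0004 -1.    ] gap 24.870970149981197 44.99986335030087
```

>>> play_rows([
  {"dx": 0.3,"dy": 0,"dz": 0,"wx": 0,"wy": 0,"wz": 0},
  {"dx": 0.3,"dy": 0,"dz": 0,"wx": 0,"wy": 0,"wz": 0},
  {"dx": 0,"dy": 0,"dz": 0,"wx": 0,"wy": 0,"wz": 0},
])

```text
time: 6.77
ee_pos: [0.4988, -0.0522, 0.1096]
ee_rot: [-0.0, 0.599, 0.801, 0.0]
ft_force: [0.1, 0.2, -0.3]
finger_gap: 0.268
grasp_force: 45.0
```

>>> play_rows([
  {"dx": 0.2,"dy": 0,"dz": 0,"wx": 0,"wy": 0,"wz": 0},
  {"dx": 0,"dy": 0,"dz": 0,"wx": 0,"wy": 0,"wz": 0},
])

```text
time: 6.93
ee_pos: [0.4983, -0.0506, 0.1095]
ee_rot: [-0.0, 0.599, 0.801, 0.0]
ft_force: [-0.0, 0.3, -0.4]
finger_gap: 0.263
grasp_force: 45.0
```

>>> play_rows([
  {"dx": 0.2,"dy": 0,"dz": 0,"wx": 0,"wy": 0,"wz": 0},
  {"dx": 0,"dy": 0,"dz": 0,"wx": 0,"wy": 0,"wz": 0},
])

```text
time: 7.1
ee_pos: [0.4978, -0.0486, 0.1094]
ee_rot: [-0.0, 0.599, 0.801, 0.0]
ft_force: [-0.1, 0.4, -0.2]
finger_gap: 0.266
grasp_force: 45.0
```

>>> play_rows([
  {"dx": 0.2,"dy": 0,"dz": 0,"wx": 0,"wy": 0,"wz": 0},
  {"dx": 0,"dy": 0,"dz": 0,"wx": 0,"wy": 0,"wz": 0},
])

```text
time: 7.27
ee_pos: [0.4972, -0.047, 0.1095]
ee_rot: [0.0, 0.599, 0.801, -0.0]
ft_force: [0.7, -2.3, -0.9]
finger_gap: 0.267
grasp_force: 45.0
```

>>> play_rows([
  {"dx": 0.2,"dy": 0,"dz": 0,"wx": 0,"wy": 0,"wz": 0},
  {"dx": 0,"dy": 0,"dz": 0,"wx": 0,"wy": 0,"wz": 0},
])

```text
time: 7.43
ee_pos: [0.4968, -0.0454, 0.1095]
ee_rot: [0.0, 0.599, 0.8, -0.0]
ft_force: [0.7, -5.1, 0.6]
finger_gap: 0.261
grasp_force: 45.0
```

```bash
python3 st.py
```

```text
7.4333 tcp disp mm [-92.0466  19.0212 109.5044] f disp -0.8369933143084205 -5.054504039185721 0.5821319273251233 tool z [ 0.0002 -0.0005 -1.    ] gap 24.540339560036443 45.00004419795005
```

>>> play_rows([
  {"dx": 0.4,"dy": 0,"dz": 0,"wx": 0,"wy": 0,"wz": 0},
  {"dx": 0.4,"dy": 0,"dz": 0,"wx": 0,"wy": 0,"wz": 0},
  {"dx": 0.4,"dy": 0,"dz": 0,"wx": 0,"wy": 0,"wz": 0},
  {"dx": 0.4,"dy": 0,"dz": 0,"wx": 0,"wy": 0,"wz": 0},
  {"dx": 0.3,"dy": 0,"dz": 0,"wx": 0,"wy": 0,"wz": 0},
  {"dx": 0,"dy": 0,"dz": 0,"wx": 0,"wy": 0,"wz": 0},
  {"dx": 0,"dy": 0,"dz": 0,"wx": 0,"wy": 0,"wz": 0},
])

```text
time: 8.02
ee_pos: [0.4915, -0.0278, 0.1096]
ee_rot: [0.0, 0.599, 0.8, -0.0]
ft_force: [1.8, -8.5, 0.3]
finger_gap: 0.264
grasp_force: 45.0
```

```bash
python3 st.py; python3 - <<'E'
from disp import *
im,d,K,W=shot("wrist"); P=cloud(d,K,W); np.savez("w4.npz",P=P,im=im,K=K,W=W)
save("w4.png",np.hstack([cv2.resize(im[90:330,220:420],None,fx=2.5,fy=2.5)]))
D=dd(P); X,Y,Z=D[...,0],D[...,1],D[...,2]; hs=cv2.cvtColor(im,cv2.COLOR_RGB2HSV)
o=(hs[...,0]<12)&(hs[...,1]>150)&(hs[...,2]>90)&(Z>60)&(Z<95); p=D[o]; print(np.nanpercentile(p,(2,50,98),axis=0))
D3=dd(np.load("w3.npz")["P"]); hs=cv2.cvtColor(np.load("w3.npz")["im"],cv2.COLOR_RGB2HSV); Z=D3[...,2]
o=(hs[...,0]<12)&(hs[...,1]>150)&(hs[...,2]>90)&(Z>60)&(Z<95); p=D3[o]; print(np.nanpercentile(p,(2,50,98),axis=0))
E
```

```text
8.0167 tcp disp mm [-92.0432  37.4112 109.5531] f disp -0.6834987279721516 -8.66547727365274 0.27477648070527794 tool z [ 0.0003 -0.0011 -1.    ] gap 24.82040013052935 45.00001102918759
[[-109.5975   49.5532   60.8207]
 [ -13.997    53.6549   74.4539]
 [  43.2434   57.2039   90.95  ]]
[[-261.8294  -62.3639   67.7369]
 [ -47.5414   32.9709   74.7153]
 [  42.9975   37.1769   94.8169]]
```

View pics/w4.png

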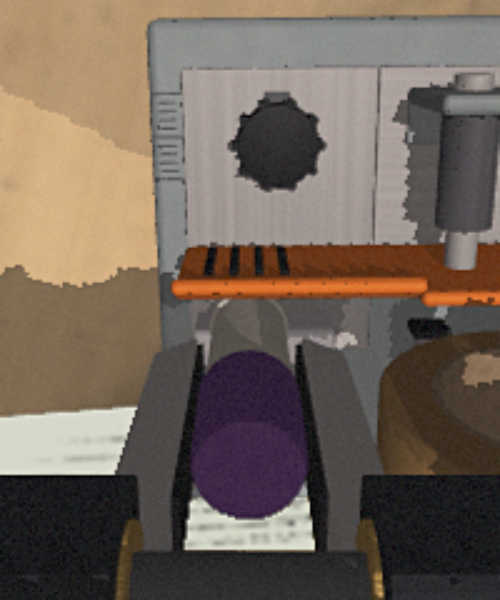

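The view shows the arm at crop (300,285), pushed back about 20 mm, and the stick still upright. I go on in small steps.

>>> play_rows([
  {"dx": 0.2,"dy": 0,"dz": 0,"wx": 0,"wy": 0,"wz": 0},
  {"dx": 0.15,"dy": 0,"dz": 0,"wx": 0,"wy": 0,"wz": 0},
  {"dx": 0,"dy": 0,"dz": 0,"wx": 0,"wy": 0,"wz": 0},
])

```text
time: 8.32
ee_pos: [0.4906, -0.0245, 0.1097]
ee_rot: [0.001, 0.6, 0.8, -0.0]
ft_force: [1.1, -8.5, 1.6]
finger_gap: 0.266
grasp_force: 45.0
```

>>> play_rows([
  {"dx": 0.1,"dy": 0,"dz": 0,"wx": 0,"wy": 0,"wz": 0},
  {"dx": 0,"dy": 0,"dz": 0,"wx": 0,"wy": 0,"wz": 0},
  {"dx": 0,"dy": 0,"dz": 0,"wx": 0,"wy": 0,"wz": 0},
])

```text
time: 8.57
ee_pos: [0.4903, -0.0237, 0.1096]
ee_rot: [0.001, 0.6, 0.8, -0.0]
ft_force: [1.3, -10.2, 1.6]
finger_gap: 0.267
grasp_force: 45.0
```

```bash
python3 st.py; python3 - <<'E'
from disp import *
im,d,K,W=shot("wrist"); P=cloud(d,K,W)
D=dd(P); X,Y,Z=D[...,0],D[...,1],D[...,2]; hs=cv2.cvtColor(im,cv2.COLOR_RGB2HSV)
o=(hs[...,0]<12)&(hs[...,1]>150)&(hs[...,2]>90)&(Z>60)&(Z<95); p=D[o]; print(np.nanpercentile(p,(2,50,98),axis=0))
print(ctrl.observe()["time"])
E
```

```text
8.5667 tcp disp mm [-92.0386  41.6602 109.6197] f disp -1.63881920885151 -10.155018044599464 1.6108942200939955 tool z [ 0.0003 -0.0014 -1.    ] gap 25.080240960993347 45.000627636909485
[[-109.3476   52.3477   61.0849]
 [ -14.2835   56.4341   74.5   ]
 [  43.7103   59.8581   90.9711]]
8.6167
```

>>> play_rows([
  {"dx": 0.08,"dy": 0,"dz": 0,"wx": 0,"wy": 0,"wz": 0},
  {"dx": 0,"dy": 0,"dz": 0,"wx": 0,"wy": 0,"wz": 0},
  {"dx": 0,"dy": 0,"dz": 0,"wx": 0,"wy": 0,"wz": 0},
])

```text
time: 8.87
ee_pos: [0.4901, -0.0231, 0.1097]
ee_rot: [0.001, 0.6, 0.8, -0.0]
ft_force: [0.6, -9.4, 1.7]
finger_gap: 0.266
grasp_force: 45.0
```

>>> play_rows([
  {"dx": 0,"dy": 0,"dz": 0.3,"wx": 0,"wy": 0,"wz": 0},
  {"dx": 0,"dy": 0,"dz": 0.3,"wx": 0,"wy": 0,"wz": 0},
  {"dx": 0,"dy": 0,"dz": 0,"wx": 0,"wy": 0,"wz": 0},
])

```text
time: 9.12
ee_pos: [0.4906, -0.0229, 0.1035]
ee_rot: [0.001, 0.6, 0.8, 0.0]
ft_force: [5.5, -8.8, -4.1]
finger_gap: 0.265
grasp_force: 45.0
```

>>> play_rows([
  {"dx": 0,"dy": 0,"dz": 0.2,"wx": 0,"wy": 0,"wz": 0},
  {"dx": 0,"dy": 0,"dz": 0,"wx": 0,"wy": 0,"wz": 0},
])

```text
time: 9.28
ee_pos: [0.4906, -0.0229, 0.1016]
ee_rot: [0.001, 0.6, 0.8, 0.0]
ft_force: [4.8, -8.4, -1.6]
finger_gap: 0.262
grasp_force: 45.0
```

```bash
python3 st.py
```

```text
9.2833 tcp disp mm [-91.4464  42.3405 101.6272] f disp 2.19117163437049 -9.472695837948962 -1.5573115189016176 tool z [ 0.0015 -0.0011 -1.    ] gap 24.602181555921433 44.999520778656006
```

>>> play_rows([
  {"dx": 0,"dy": 0,"dz": 0.2,"wx": 0,"wy": 0,"wz": 0},
  {"dx": 0,"dy": 0,"dz": 0,"wx": 0,"wy": 0,"wz": 0},
])

```text
time: 9.45
ee_pos: [0.4908, -0.0228, 0.1001]
ee_rot: [0.001, 0.6, 0.8, 0.0]
ft_force: [3.0, -9.4, 7.9]
finger_gap: 0.268
grasp_force: 45.0
```

>>> play_rows([
  {"dx": 0,"dy": 0,"dz": 0.2,"wx": 0,"wy": 0,"wz": 0},
  {"dx": 0,"dy": 0,"dz": 0,"wx": 0,"wy": 0,"wz": 0},
])

```text
time: 9.62
ee_pos: [0.4913, -0.0222, 0.0989]
ee_rot: [0.001, 0.599, 0.8, 0.001]
ft_force: [-0.9, -5.9, 23.9]
finger_gap: 0.27
grasp_force: 45.0
```

```bash
python3 st.py
```

```text
9.6167 tcp disp mm [-90.6131  42.8008  98.855 ] f disp -2.6056263607253713 -5.404959328688682 23.86055408559883 tool z [ 0.0029 -0.0009 -1.    ] gap 25.418930379296892 45.011591613292694
```

The stick has touched the guide's top, so it is not quite far enough over. I back up, go a little further, and retry.

>>> play_rows([
  {"dx": 0,"dy": 0,"dz": -0.5,"wx": 0,"wy": 0,"wz": 0},
  {"dx": 0.1,"dy": 0,"dz": 0,"wx": 0,"wy": 0,"wz": 0},
  {"dx": 0.05,"dy": 0,"dz": 0,"wx": 0,"wy": 0,"wz": 0},
  {"dx": 0,"dy": 0,"dz": 0,"wx": 0,"wy": 0,"wz": 0},
])

```text
time: 9.95
ee_pos: [0.4902, -0.0215, 0.103]
ee_rot: [0.001, 0.6, 0.8, -0.0]
ft_force: [2.7, -9.5, 4.4]
finger_gap: 0.262
grasp_force: 45.0
```

```bash
python3 st.py; python3 - <<'E'
from disp import *
im,d,K,W=shot("wrist"); P=cloud(d,K,W); np.savez("w5.npz",P=P,im=im)
save("w5.png",cv2.resize(im[110:310,240:400],None,fx=3,fy=3))
D=dd(P); X,Y,Z=D[...,0],D[...,1],D[...,2]; hs=cv2.cvtColor(im,cv2.COLOR_RGB2HSV)
o=(hs[...,0]<12)&(hs[...,1]>150)&(hs[...,2]>90)&(Z>60)&(Z<95); p=D[o]; print(np.nanpercentile(p,(2,50,98),axis=0))
# stick axis: points on stick white part & cap, +y side
for lo in range(40,160,8):
    m=(abs(X+91)<9)&(Y>20)&(Y<52)&(Z>lo)&(Z<lo+8)&~o
    if m.sum()>5: print(lo,m.sum(),np.nanpercentile(Y[m],95),np.nanmedian(Y[m]))
E
```

```text
9.95 tcp disp mm [-91.4977  43.8279 103.0193] f disp -0.1777679376891966 -9.872934194511231 4.36334187102913 tool z [ 0.0016 -0.0014 -1.    ] gap 24.67156089083768 45.001761205494404
[[-109.5951   53.6149   60.7534]
 [ -13.796    57.631    74.4163]
 [  43.3025   61.0929   91.0941]]
56 32 51.16527585482733 49.52524586067185
64 73 51.970528133038506 50.90090698767736
72 63 51.88675221229315 50.77922785665478
80 60 51.92662852325556 50.78830779030821
88 52 51.898866192900066 50.97836606401343
96 14 51.8948983999748 51.319395872840445
104 14 51.936732930674715 51.62434899490853
112 8 51.85937678808236 51.45670001316874
120 8 51.89897134889756 51.636764370452596
128 542 51.5427666369345 45.47595721354409
136 594 50.14039497999438 41.41969132652781
```

View pics/w5.png

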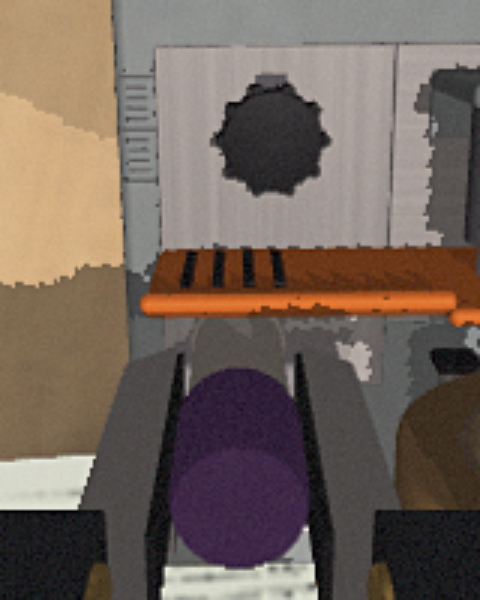

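The view shows the arm back at crop (300,300), with the stick's lower body visible just in front of it at (240,340). I check the stick's lean in the grip before going on.

```bash
python3 - <<'E'
from disp import *
f=np.load("w5.npz"); im=f["im"]; D=dd(f["P"]); X,Y,Z=D[...,0],D[...,1],D[...,2]; hs=cv2.cvtColor(im,cv2.COLOR_RGB2HSV)
o=(hs[...,0]<15)&(hs[...,1]>120)
S=(abs(X+91.5)<14)&(Y>20)&(Y<62)&~o&(Z>55)
zt=np.nanpercentile(Z[S&(Z<145)],99); print("top",zt)
t=S&(Z>zt-1.5)&(Z<145); print(t.sum(),np.nanpercentile(X[t],(1,50,99)),np.nanpercentile(Y[t],(1,50,99)))
c=S&(abs(X+91.5)<3)&(Z<zt-2)
for lo in range(56,136,6):
    m=c&(Z>=lo)&(Z<lo+6)
    if m.sum()>3: print(lo,m.sum(),np.nanpercentile(Y[m],(5,50,95)))
# plane-ish fit
m=c&(Y>46)&(Z>66); p=np.polyfit(Z[m],Y[m],1); print(p,np.degrees(p[0]))
E
```

```text
top 142.93854812053542
69 [-105.2539 -103.6376  -77.8336] [35.2876 44.1222 52.7967]
62 14 [51.2049 51.7858 52.09  ]
68 24 [51.6259 52.0093 52.4605]
74 25 [51.8797 52.4003 52.665 ]
80 26 [52.3128 52.5543 52.9692]
86 30 [52.2805 52.8356 53.132 ]
92 32 [52.5672 53.1808 53.5892]
98 15 [54.2819 54.764  55.0931]
104 39 [54.4318 54.8329 55.271 ]
110 43 [54.5951 55.043  55.5097]
116 48 [54.747  55.2738 55.7167]
122 55 [55.115  55.5555 55.9287]
128 75 [54.7318 55.455  56.0869]
134 478 [33.5892 45.0725 54.7889]
[-0.0128 54.6897] -0.7324851820600726
```

The stick leans about 2.3° in the grip, with its bottom lagging. I counter it with a small tool tilt and lower again.

>>> play_rows([
  {"dx": 0,"dy": 0,"dz": 0,"wx": 0,"wy": 1.1,"wz": 0},
  {"dx": 0,"dy": 0,"dz": 0,"wx": 0,"wy": 1.1,"wz": 0},
  {"dx": 0,"dy": 0,"dz": 0,"wx": 0,"wy": 0,"wz": 0},
])

```text
time: 10.25
ee_pos: [0.4901, -0.0221, 0.1027]
ee_rot: [-0.015, 0.6, 0.8, 0.012]
ft_force: [2.4, -9.5, 3.1]
finger_gap: 0.266
grasp_force: 45.0
```

>>> play_rows([
  {"dx": 0,"dy": 0,"dz": 0.2,"wx": 0,"wy": 0,"wz": 0},
  {"dx": 0,"dy": 0,"dz": 0,"wx": 0,"wy": 0,"wz": 0},
])

```text
time: 10.42
ee_pos: [0.4903, -0.0216, 0.1007]
ee_rot: [-0.014, 0.6, 0.8, 0.012]
ft_force: [4.0, -9.3, 0.5]
finger_gap: 0.267
grasp_force: 45.0
```

>>> play_rows([
  {"dx": 0,"dy": 0,"dz": 0.2,"wx": 0,"wy": 0,"wz": 0},
  {"dx": 0,"dy": 0,"dz": 0,"wx": 0,"wy": 0,"wz": 0},
])

```text
time: 10.58
ee_pos: [0.4903, -0.0214, 0.0987]
ee_rot: [-0.014, 0.6, 0.8, 0.012]
ft_force: [4.5, -9.7, -0.1]
finger_gap: 0.266
grasp_force: 45.0
```

```bash
python3 st.py
```

```text
10.5833 tcp disp mm [-91.352   43.8652  98.6928] f disp 1.5009428019102582 -10.556100727220732 -0.14542365787397352 tool z [-0.009   0.0357 -0.9993] gap 25.018620783078266 45.00015735626221
```

No guide contact this time, so I lower on.

>>> play_rows([
  {"dx": -0.01,"dy": 0,"dz": 0.25,"wx": 0,"wy": 0,"wz": 0},
  {"dx": 0,"dy": 0,"dz": 0,"wx": 0,"wy": 0,"wz": 0},
])

```text
time: 10.75
ee_pos: [0.4904, -0.0214, 0.0962]
ee_rot: [-0.014, 0.6, 0.8, 0.012]
ft_force: [5.7, -9.9, -2.3]
finger_gap: 0.263
grasp_force: 45.0
```

>>> play_rows([
  {"dx": -0.01,"dy": 0,"dz": 0.25,"wx": 0,"wy": 0,"wz": 0},
  {"dx": -0.01,"dy": 0,"dz": 0.2,"wx": 0,"wy": 0,"wz": 0},
  {"dx": 0,"dy": 0,"dz": 0,"wx": 0,"wy": 0,"wz": 0},
])

```text
time: 11.0
ee_pos: [0.4903, -0.0214, 0.0916]
ee_rot: [-0.014, 0.6, 0.8, 0.012]
ft_force: [4.8, -9.2, -0.9]
finger_gap: 0.263
grasp_force: 45.0
```

>>> play_rows([
  {"dx": -0.01,"dy": 0,"dz": 0.25,"wx": 0,"wy": 0,"wz": 0},
  {"dx": -0.01,"dy": 0,"dz": 0.25,"wx": 0,"wy": 0,"wz": 0},
  {"dx": 0,"dy": 0,"dz": 0,"wx": 0,"wy": 0,"wz": 0},
])

```text
time: 11.25
ee_pos: [0.4903, -0.0214, 0.0865]
ee_rot: [-0.014, 0.6, 0.8, 0.012]
ft_force: [5.9, -9.9, -3.0]
finger_gap: 0.265
grasp_force: 45.0
```

```bash
python3 st.py
```

```text
11.25 tcp disp mm [-91.3718  43.8669  86.5439] f disp 2.8367532915658824 -11.19863737692352 -2.971815774683509 tool z [-0.0091  0.0358 -0.9993] gap 24.941678431522583 44.99955475330353
```

>>> play_rows([
  {"dx": -0.01,"dy": 0,"dz": 0.25,"wx": 0,"wy": 0,"wz": 0},
  {"dx": -0.01,"dy": 0,"dz": 0.2,"wx": 0,"wy": 0,"wz": 0},
  {"dx": 0,"dy": 0,"dz": 0,"wx": 0,"wy": 0,"wz": 0},
])

```text
time: 11.5
ee_pos: [0.4903, -0.0215, 0.0821]
ee_rot: [-0.014, 0.6, 0.8, 0.012]
ft_force: [4.6, -9.1, -1.4]
finger_gap: 0.266
grasp_force: 45.0
```

>>> play_rows([
  {"dx": 0,"dy": 0,"dz": 0.15,"wx": 0,"wy": 0,"wz": 0},
  {"dx": 0,"dy": 0,"dz": 0,"wx": 0,"wy": 0,"wz": 0},
])

```text
time: 11.67
ee_pos: [0.4903, -0.0214, 0.0807]
ee_rot: [-0.014, 0.6, 0.8, 0.012]
ft_force: [4.6, -9.7, 0.6]
finger_gap: 0.266
grasp_force: 45.0
```

>>> play_rows([
  {"dx": 0,"dy": 0,"dz": 0.1,"wx": 0,"wy": 0,"wz": 0},
  {"dx": 0,"dy": 0,"dz": 0,"wx": 0,"wy": 0,"wz": 0},
])

```text
time: 11.83
ee_pos: [0.4904, -0.0214, 0.0798]
ee_rot: [-0.014, 0.6, 0.8, 0.012]
ft_force: [3.7, -9.9, 2.6]
finger_gap: 0.268
grasp_force: 45.0
```

```bash
python3 st.py
```

```text
11.8333 tcp disp mm [-91.2814  43.8958  79.8144] f disp 0.7014320809243539 -10.498753943248397 2.602463281255539 tool z [-0.0089  0.0356 -0.9993] gap 25.1794545674708 45.00052213668823
```

>>> play_rows([
  {"dx": 0,"dy": 0,"dz": 0.1,"wx": 0,"wy": 0,"wz": 0},
  {"dx": 0,"dy": 0,"dz": 0,"wx": 0,"wy": 0,"wz": 0},
])

```text
time: 12.0
ee_pos: [0.4906, -0.0215, 0.0796]
ee_rot: [-0.014, 0.6, 0.8, 0.012]
ft_force: [0.0, -11.2, 18.3]
finger_gap: 0.264
grasp_force: 45.0
```

>>> play_rows([
  {"dx": 0,"dy": 0,"dz": 0.05,"wx": 0,"wy": 0,"wz": 0},
  {"dx": 0,"dy": 0,"dz": 0,"wx": 0,"wy": 0,"wz": 0},
])

```text
time: 12.17
ee_pos: [0.4907, -0.0215, 0.0795]
ee_rot: [-0.014, 0.6, 0.8, 0.011]
ft_force: [-3.6, -12.4, 30.1]
finger_gap: 0.262
grasp_force: 45.0
```

The stick is on the floor plate. I relieve the force, ease it towards the guide, and release with a small opening.

>>> play_rows([
  {"dx": 0,"dy": 0,"dz": -0.13,"wx": 0,"wy": 0,"wz": 0},
  {"dx": -0.07,"dy": 0,"dz": 0,"wx": 0,"wy": 0,"wz": 0},
  {"dx": -0.06,"dy": 0,"dz": 0,"wx": 0,"wy": 0,"wz": 0},
  {"dx": 0,"dy": 0,"dz": 0,"wx": 0,"wy": 0,"wz": 0},
])

```text
time: 12.5
ee_pos: [0.4906, -0.0224, 0.0797]
ee_rot: [-0.014, 0.6, 0.8, 0.012]
ft_force: [1.0, -8.2, 5.0]
finger_gap: 0.267
grasp_force: 45.0
```

>>> play_rows([
  {"dx": 0,"dy": 0,"dz": 0,"wx": 0,"wy": 0,"wz": 0},
  {"dx": 0,"dy": 0,"dz": 0,"wx": 0,"wy": 0,"wz": 0},
  {"dx": 0,"dy": 0,"dz": 0,"wx": 0,"wy": 0,"wz": 0},
  {"dx": 0,"dy": 0,"dz": 0,"wx": 0,"wy": 0,"wz": 0},
  {"dx": 0,"dy": 0,"dz": 0,"wx": 0,"wy": 0,"wz": 0},
  {"dx": 0,"dy": 0,"dz": 0,"wx": 0,"wy": 0,"wz": 0},
], claw=0.6)

```text
time: 13.0
ee_pos: [0.4906, -0.0215, 0.0795]
ee_rot: [-0.015, 0.599, 0.8, 0.012]
ft_force: [5.1, -3.6, 0.1]
finger_gap: 0.4
grasp_force: 2.6
```

```bash
python3 st.py;  python3 - <<'E'
from disp import *
im,d,K,W=shot("wrist"); P=cloud(d,K,W); np.savez("w6.npz",P=P,im=im)
save("w6.png",cv2.resize(im[90:330,220:420],None,fx=2.5,fy=2.5))
D=dd(P); X,Y,Z=D[...,0],D[...,1],D[...,2]; hs=cv2.cvtColor(im,cv2.COLOR_RGB2HSV)
o=(hs[...,0]<12)&(hs[...,1]>150)&(hs[...,2]>90)&(Z>60)&(Z<95); p=D[o]; print(np.nanpercentile(p,(2,50,98),axis=0))
o=(hs[...,0]<15)&(hs[...,1]>120); c=(abs(X+91.5)<3)&(Y>20)&(Y<62)&~o
for lo in range(60,116,6):
    m=c&(Z>=lo)&(Z<lo+6)
    if m.sum()>3: print(lo,m.sum(),np.nanpercentile(Y[m],(5,50,95)))
E
```

```text
13.0 tcp disp mm [-91.0841  43.7167  79.459 ] f disp 3.8584384836719705 -4.9318271807673 0.1473327850092052 tool z [-0.0091  0.0369 -0.9993] gap 37.61639504886351 2.5602336617885157
[[-109.9354   53.7348   60.6881]
 [ -14.4946   57.8417   74.4423]
 [  42.6079   61.3305   90.975 ]]
60 11 [51.2504 51.4685 51.9688]
66 41 [51.0699 51.6232 53.8805]
72 19 [51.2422 51.9426 52.7527]
78 34 [52.6143 52.9298 53.2541]
84 42 [52.5602 52.9634 53.19  ]
90 49 [52.4126 52.8073 53.1595]
96 53 [52.2245 52.8236 53.2297]
102 60 [52.0443 52.7072 53.2365]
108 486 [30.2735 42.5629 52.4601]
114 16 [34.0829 40.3165 46.1573]
```

View pics/w6.png

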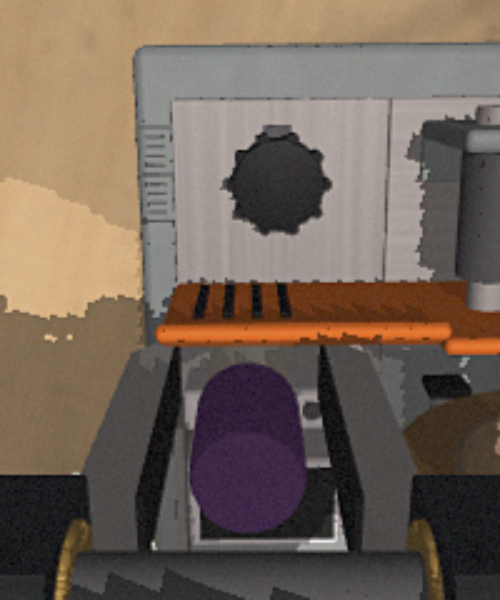

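The view shows the stick standing free with its cap at crop (250,450), between the guide and the arm at (300,335). The force suggests a finger edge touching the arm, so I ease back from it and withdraw upward.

>>> play_rows([
  {"dx": -0.15,"dy": 0,"dz": 0,"wx": 0,"wy": 0,"wz": 0},
  {"dx": -0.15,"dy": 0,"dz": 0,"wx": 0,"wy": 0,"wz": 0},
  {"dx": 0,"dy": 0,"dz": 0,"wx": 0,"wy": 0,"wz": 0},
  {"dx": 0,"dy": 0,"dz": 0,"wx": 0,"wy": 0,"wz": 0},
])

```text
time: 13.38
ee_pos: [0.4903, -0.0241, 0.0789]
ee_rot: [-0.016, 0.599, 0.8, 0.011]
ft_force: [-0.0, 0.3, 0.2]
finger_gap: 0.398
grasp_force: 0.0
```

```bash
python3 st.py
```

```text
13.3833 tcp disp mm [-92.1013  41.2967  78.9318] f disp 0.06476820434300397 0.2785076776890561 0.17522495087431364 tool z [-0.0114  0.0371 -0.9992] gap 37.41337800250883 0.0
```

>>> play_rows([
  {"dx": 0,"dy": 0,"dz": -1.5,"wx": 0,"wy": 0,"wz": 0},
  {"dx": 0,"dy": 0,"dz": -2.8,"wx": 0,"wy": 0,"wz": 0},
  {"dx": 0,"dy": 0,"dz": -3.2,"wx": 0,"wy": 0,"wz": 0},
  {"dx": 0,"dy": 0,"dz": -3.2,"wx": 0,"wy": -1.15,"wz": 0},
  {"dx": 0,"dy": 0,"dz": -1.3,"wx": 0,"wy": -1.15,"wz": 0},
  {"dx": -1.2,"dy": 2.3,"dz": 0,"wx": 0,"wy": 0,"wz": 0},
  {"dx": -1.2,"dy": 2.3,"dz": 0,"wx": 0,"wy": 0,"wz": 0},
  {"dx": -1.2,"dy": 2.3,"dz": 0,"wx": 0,"wy": 0,"wz": 0},
  {"dx": -0.7,"dy": 2.3,"dz": 0,"wx": 0,"wy": 0,"wz": 0},
  {"dx": 0,"dy": 0,"dz": 0,"wx": 0,"wy": 0,"wz": 0},
])

```text
time: 14.22
ee_pos: [0.595, -0.0438, 0.1982]
ee_rot: [0.001, 0.599, 0.8, -0.0]
ft_force: [0.9, 0.4, -0.4]
finger_gap: 0.402
grasp_force: 0.0
```

>>> play_rows([
  {"dx": 0,"dy": 0,"dz": 0,"wx": 0,"wy": 0,"wz": 6.95},
  {"dx": 0,"dy": 0,"dz": 0,"wx": 0,"wy": 0,"wz": 6.95},
  {"dx": 0,"dy": 0,"dz": 0,"wx": 0,"wy": 0,"wz": 6.95},
  {"dx": 0,"dy": 0,"dz": 0,"wx": 0,"wy": 0,"wz": 6.95},
  {"dx": 0,"dy": 0,"dz": 0,"wx": 0,"wy": 0,"wz": 6.95},
  {"dx": 0,"dy": 0,"dz": 0,"wx": 0,"wy": 0,"wz": 6.95},
  {"dx": 0,"dy": 0,"dz": 0,"wx": 0,"wy": 0,"wz": 6.95},
  {"dx": 0,"dy": 0,"dz": 0,"wx": 0,"wy": 0,"wz": 6.95},
  {"dx": 0,"dy": 0,"dz": 0,"wx": 0,"wy": 0,"wz": 6.95},
  {"dx": 0,"dy": 0,"dz": 0,"wx": 0,"wy": 0,"wz": 6.95},
  {"dx": 0,"dy": 0,"dz": 0,"wx": 0,"wy": 0,"wz": 6.95},
  {"dx": 0,"dy": 0,"dz": 0,"wx": 0,"wy": 0,"wz": 6.95},
  {"dx": 0,"dy": 0,"dz": 0,"wx": 0,"wy": 0,"wz": 6.95},
  {"dx": 0,"dy": 0,"dz": 0,"wx": 0,"wy": 0,"wz": 0},
], claw=0.1)

```text
time: 15.38
ee_pos: [0.5917, -0.0434, 0.1987]
ee_rot: [0.001, 0.991, 0.136, -0.0]
ft_force: [0.8, 0.3, -0.6]
finger_gap: 0.9
grasp_force: 0.0
```

```bash
python3 st.py;  python3 - <<'E'
from disp import *
T=tool(); print(T, ctrl.observe()["joint_pos"])
im,d,K,W=shot("wrist"); P=cloud(d,K,W); np.savez("w7.npz",P=P,im=im,K=K,W=W); save("w7.png",im)
D=dd(P); X,Y,Z=D[...,0],D[...,1],D[...,2]; hs=cv2.cvtColor(im,cv2.COLOR_RGB2HSV)
r=(abs(X)<70)&(abs(Y)<40)&(Z>100)&(Z<140)&(hs[...,1]>60)
print(np.nanmax(Z[r])); p=D[r]; print(cv2.minAreaRect(p[:,:2].astype(np.float32)),np.nanpercentile(p,(1,99),axis=0))
q=p[p[:,2]>127]; print(cv2.minAreaRect(q[:,:2].astype(np.float32)))
o=(hs[...,0]<12)&(hs[...,1]>150)&(hs[...,2]>90)&(Z>60)&(Z<95); p=D[o]; print("keeper",np.nanpercentile(p,(2,50,98),axis=0))
T2=np.load("top.npy")
E
```

```text
15.3833 tcp disp mm [ -0.5028  -6.2746 198.6897] f disp 0.8405012714285642 0.06273631766136452 -0.5853992912861193 tool z [-0.0003 -0.0017 -1.    ] gap 84.6086351564503 0.0
[[ 0.9628  0.2702 -0.0003  0.5917]
 [ 0.2702 -0.9628 -0.0017 -0.0434]
 [-0.0007  0.0016 -1.      0.1987]
 [ 0.      0.      0.      1.    ]] [ 0.1505  0.3919 -0.1663  1.7174  0.0754  1.0387 -1.3389]
136.08927604588067
((3.938140869140625, -3.1637115478515625), (101.87962341308594, 47.3363151550293), 0.07584413886070251) [[-39.8352 -26.3355 102.1263]
 [ 53.6294  19.9246 134.4058]]
((3.990345001220703, -3.1520729064941406), (56.75933074951172, 47.269710540771484), 0.18844683468341827)
keeper [[-98.1347  52.9203  65.6951]
 [-27.8567  55.4178  74.4283]
 [ 44.0143  60.2456  90.9379]]
```

View pics/w7.png

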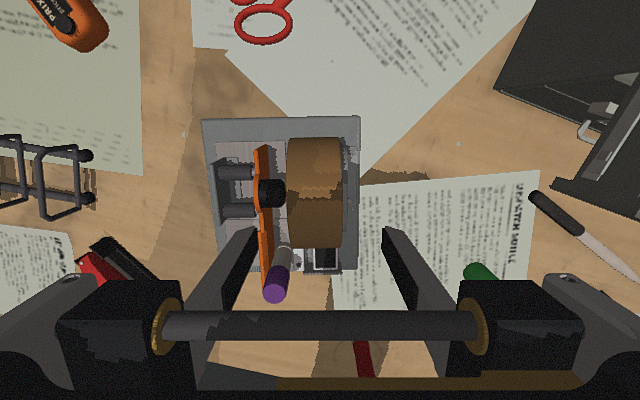

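The view shows the stick propped upright with its cap at (275,290), the keeper and hub clear of the roll at (265,193), and the roll at (315,190), free to lift. I align, descend and grip its rim.

>>> play_rows([
  {"dx": 0.44,"dy": -0.31,"dz": 0,"wx": 0,"wy": 0,"wz": -1.0},
  {"dx": 0,"dy": 0,"dz": 2.0,"wx": 0,"wy": 0,"wz": 0},
  {"dx": 0,"dy": 0,"dz": 2.5,"wx": 0,"wy": 0,"wz": 0},
  {"dx": 0,"dy": 0,"dz": 2.0,"wx": 0,"wy": 0,"wz": 0},
  {"dx": 0,"dy": 0,"dz": 1.2,"wx": 0,"wy": 0,"wz": 0},
  {"dx": 0,"dy": 0,"dz": 0.6,"wx": 0,"wy": 0,"wz": 0},
  {"dx": 0,"dy": 0,"dz": 0,"wx": 0,"wy": 0,"wz": 0},
  {"dx": 0,"dy": 0,"dz": 0,"wx": 0,"wy": 0,"wz": 0},
], claw=0.32)

```text
time: 16.1
ee_pos: [0.5961, -0.0396, 0.1167]
ee_rot: [0.001, 0.989, 0.149, 0.0]
ft_force: [0.8, -0.3, -0.3]
finger_gap: 0.681
grasp_force: 0.0
```

```bash
python3 st.py
```

```text
16.1 tcp disp mm [  4.7311  -3.9389 116.7358] f disp 0.6469050046744206 -0.5123206790320854 -0.347360719461145 tool z [ 0.0011 -0.0015 -1.    ] gap 63.976450522932495 0.0
```

>>> play_rows([
  {"dx": 0,"dy": 0,"dz": 0,"wx": 0,"wy": 0,"wz": 0},
  {"dx": 0,"dy": 0,"dz": 0,"wx": 0,"wy": 0,"wz": 0},
  {"dx": 0,"dy": 0,"dz": 0,"wx": 0,"wy": 0,"wz": 0},
  {"dx": 0,"dy": 0,"dz": 0,"wx": 0,"wy": 0,"wz": 0},
  {"dx": 0,"dy": 0,"dz": 0,"wx": 0,"wy": 0,"wz": 0},
  {"dx": 0,"dy": 0,"dz": 0,"wx": 0,"wy": 0,"wz": 0},
], claw=1.0, newtons=40)

```text
time: 16.6
ee_pos: [0.596, -0.0398, 0.1167]
ee_rot: [0.001, 0.989, 0.148, 0.001]
ft_force: [-0.2, 0.2, 5.7]
finger_gap: 0.5
grasp_force: 40.0
```

```bash
python3 st.py
```

```text
16.6 tcp disp mm [  4.656   -4.0669 116.6628] f disp -0.10290536825111182 0.28920351189886223 5.6576652739134214 tool z [ 0.0015 -0.0017 -1.    ] gap 46.96174981768719 40.00013886339275
```

>>> play_rows([
  {"dx": 0,"dy": 0,"dz": -0.4,"wx": 0,"wy": 0,"wz": 0},
  {"dx": 0,"dy": 0,"dz": -0.6,"wx": 0,"wy": 0,"wz": 0},
  {"dx": 0,"dy": 0,"dz": -0.8,"wx": 0,"wy": 0,"wz": 0},
])

```text
time: 16.85
ee_pos: [0.5952, -0.0397, 0.1342]
ee_rot: [0.001, 0.989, 0.148, -0.0]
ft_force: [0.3, 0.1, -2.0]
finger_gap: 0.499
grasp_force: 40.0
```

>>> play_rows([
  {"dx": 0,"dy": 0,"dz": -1.5,"wx": 0,"wy": 0,"wz": 0},
  {"dx": 0,"dy": 0,"dz": -1.5,"wx": 0,"wy": 0,"wz": 0},
  {"dx": 0,"dy": 0,"dz": -1.5,"wx": 0,"wy": 0,"wz": 0},
  {"dx": 0,"dy": 0,"dz": -1.5,"wx": 0,"wy": 0,"wz": 0},
  {"dx": 0,"dy": 0,"dz": -1.5,"wx": 0,"wy": 0,"wz": 0},
  {"dx": 0,"dy": 0,"dz": -1.5,"wx": 0,"wy": 0,"wz": 0},
  {"dx": 0,"dy": 0,"dz": -1.0,"wx": 0,"wy": 0,"wz": 0},
  {"dx": 0,"dy": 0,"dz": 0,"wx": 0,"wy": 0,"wz": 0},
  {"dx": 0,"dy": 0,"dz": 0,"wx": 0,"wy": 0,"wz": 0},
])

```text
time: 17.6
ee_pos: [0.5956, -0.0396, 0.2342]
ee_rot: [0.001, 0.989, 0.148, 0.0]
ft_force: [0.6, 0.2, -1.4]
finger_gap: 0.501
grasp_force: 40.0
```

```bash
python3 st.py;  python3 - <<'E'
from disp import *
im,d,K,W=shot("wrist"); P=cloud(d,K,W); np.savez("w8.npz",P=P,im=im,K=K,W=W); cv2.imwrite("w8.png",im[:,:,::-1])
D=dd(P); X,Y,Z=D[...,0],D[...,1],D[...,2]; hs=cv2.cvtColor(im,cv2.COLOR_RGB2HSV)
o=(hs[...,0]<12)&(hs[...,1]>150)&(hs[...,2]>90)&(Z>60)&(Z<95); p=D[o]; print("keeper",len(p),np.nanpercentile(p,(2,50,98),axis=0))
# rack from the stationary views
im,d,K,W=shot("top"); P=cloud(d,K,W); np.savez("t2.npz",P=P,im=im)
for n in("empty_bay","rack","cream_roll"):
    for r in ctrl.spot_point("top",n)[:2]: print(n,r)
x,y,z=P[...,0],P[...,1],P[...,2]
c=(x>.42)&(x<.6)&(y>.33)&(y<.45)&(z>.05)&(z<.12); rr=cv2.minAreaRect(P[c][:,:2].astype(np.float32)*1000); print("cream",rr, np.nanmax(z[c]))
h=(x>.4)&(x<.6)&(y>.2)&(y<.36)&(z>.052)&(z<.075); print("hoop tops",h.sum()); 
pts=P[h]; 
for lo in range(200,360,10):
    m=(pts[:,1]>lo/1000)&(pts[:,1]<=lo/1000+.01)
    if m.sum(): print(lo,m.sum(),pts[m].min(0),pts[m].max(0))
E
```

```text
17.6 tcp disp mm [  4.2739  -3.7589 234.2298] f disp 0.6556061728684943 -0.009958122942770707 -1.4443832723338674 tool z [ 0.001  -0.0017 -1.    ] gap 47.099185669992934 39.99755590356017
keeper 231 [[-49.4223  52.716   66.5421]
 [  7.8539  54.8107  75.619 ]
 [ 46.4825  60.1152  91.4457]]
empty_bay {'centre': [240.9, 195.2], 'conf': 0.76}
empty_bay {'centre': [226.8, 198.2], 'conf': 0.75}
rack {'centre': [228.1, 200.5], 'conf': 0.92}
cream_roll {'centre': [198.0, 199.5], 'conf': 0.87}
cream ((498.91558837890625, 380.74371337890625), (96.55612182617188, 72.77497100830078), 5.907083988189697) 0.11328317121126741
hoop tops 175
240 41 [0.4725 0.2436 0.0537] [0.5489 0.25   0.0661]
250 12 [0.5092 0.2501 0.0535] [0.5525 0.2531 0.0649]
300 6 [0.4653 0.3086 0.0564] [0.4805 0.3098 0.0634]
310 49 [0.4627 0.3103 0.0537] [0.5445 0.3189 0.0682]
340 45 [0.4603 0.3422 0.0537] [0.539  0.3499 0.0708]
350 22 [0.4534 0.35   0.0546] [0.5425 0.358  0.0734]
```

>>> play_rows([
  {"dx": 0,"dy": -0.8,"dz": -1.5,"wx": 0,"wy": 0,"wz": 0},
  {"dx": 0,"dy": -1.6,"dz": -1.5,"wx": 0,"wy": 0,"wz": 0},
  {"dx": -0.8,"dy": -2.8,"dz": 0,"wx": 0,"wy": 0,"wz": 0},
  {"dx": -1.0,"dy": -3.1,"dz": 0,"wx": 0,"wy": 0,"wz": 0},
  {"dx": -1.0,"dy": -3.1,"dz": 0,"wx": 0,"wy": 0,"wz": 0},
  {"dx": -1.0,"dy": -3.1,"dz": 0,"wx": 0,"wy": 0,"wz": 0},
  {"dx": -1.0,"dy": -3.1,"dz": 0,"wx": 0,"wy": 0,"wz": 0},
  {"dx": -1.0,"dy": -3.1,"dz": 0,"wx": 0,"wy": 0,"wz": 0},
  {"dx": -1.0,"dy": -3.1,"dz": 0,"wx": 0,"wy": 0,"wz": 0},
  {"dx": -1.0,"dy": -3.1,"dz": 0,"wx": 0,"wy": 0,"wz": 0},
  {"dx": -1.0,"dy": -3.1,"dz": 0,"wx": 0,"wy": 0,"wz": 0},
  {"dx": -0.8,"dy": -3.0,"dz": 0,"wx": 0,"wy": 0,"wz": 0},
  {"dx": 0,"dy": -2.0,"dz": 0,"wx": 0,"wy": 0,"wz": 0},
  {"dx": 0,"dy": 0,"dz": 0,"wx": 0,"wy": 0,"wz": 3.8},
  {"dx": 0,"dy": 0,"dz": 0,"wx": 0,"wy": 0,"wz": 3.8},
  {"dx": 0,"dy": 0,"dz": 0,"wx": 0,"wy": 0,"wz": 3.8},
  {"dx": 0,"dy": 0,"dz": 0,"wx": 0,"wy": 0,"wz": 0},
  {"dx": 0,"dy": 0,"dz": 0,"wx": 0,"wy": 0,"wz": 0},
])

```text
time: 19.35
ee_pos: [0.4012, 0.2671, 0.2632]
ee_rot: [0.001, 0.999, 0.05, -0.0]
ft_force: [0.6, 0.1, -1.8]
finger_gap: 0.501
grasp_force: 40.0
```

```bash
python3 - <<'E'
from h import *
np.set_printoptions(precision=4,suppress=True)
s=ctrl.observe(); T=tool(); print(s["time"],T,s["ft_force"],s["finger_gap"])
im,d,K,W=shot("wrist"); P=cloud(d,K,W); np.savez("w9.npz",P=P,im=im,K=K,W=W)
for n in("empty_bay","rack"):
    for r in ctrl.spot_point("wrist",n)[:2]: print(n,r)
x,y,z=P[...,0],P[...,1],P[...,2]
reg=(x>.4)&(x<.62)&(y>.22)&(y<.46)
h=reg&(z>.054)&(z<.07); print(h.sum())
n,l,st,c=cv2.connectedComponentsWithStats(h.astype(np.uint8))
for k in range(1,n):
    if st[k,4]>15:
        p=P[l==k]; v=cv2.fitLine(p[:,:2].astype(np.float32),2,0,.01,.01).ravel(); print(st[k,4],c[k],p.min(0),p.max(0),p.mean(0),"dir",np.degrees(np.arctan2(v[1],v[0])))
cr=reg&(z>.085)&(z<.13)&(y>.33); print("cream",cr.sum(),cv2.minAreaRect(P[cr][:,:2].astype(np.float32)*1000))
rod=reg&(z>.006)&(z<.022)&(y<.32); n,l,st,c=cv2.connectedComponentsWithStats(rod.astype(np.uint8))
for k in range(1,n):
    if st[k,4]>40:
        p=P[l==k]; v=cv2.fitLine(p[:,:2].astype(np.float32),2,0,.01,.01).ravel(); print("rod",st[k,4],c[k],p.min(0),p.max(0),p.mean(0),np.degrees(np.arctan2(v[1],v[0])))
E
```

```text
19.35 [[ 0.995   0.1     0.0001  0.4012]
 [ 0.1    -0.995  -0.0018  0.2671]
 [-0.0001  0.0018 -1.      0.2632]
 [ 0.      0.      0.      1.    ]] [ 0.5555  0.1124 -1.835 ] 0.5014005727639161
rack {'centre': [280.7, 89.3], 'conf': 0.68}
1198
36 [251.1389  47.4722] [0.5421 0.3576 0.0545] [0.553  0.3612 0.0699] [0.5469 0.3585 0.0624] dir 1.6611081
373 [260.8365  85.2118] [0.4642 0.3399 0.0545] [0.5478 0.352  0.0649] [0.5073 0.3459 0.0617] dir 5.196393
363 [289.3113  85.9229] [0.4675 0.3066 0.054 ] [0.5512 0.3183 0.0649] [0.5098 0.3122 0.0618] dir 5.1491094
366 [344.4836  86.3552] [0.4729 0.2407 0.0547] [0.5565 0.2529 0.0653] [0.5159 0.247  0.0619] dir 5.337022
31 [254.5161 124.6774] [0.456  0.3512 0.054 ] [0.4672 0.3544 0.0699] [0.4615 0.3517 0.0619] dir -1.2402306
23 [227. 128.] [0.4531 0.3698 0.0656] [0.4561 0.3976 0.0697] [0.4546 0.3835 0.068 ] dir -83.86089
cream 3711 ((502.9461669921875, 378.2221374511719), (82.74706268310547, 48.086830139160156), 4.602982044219971)
rod 1056 [316.2339  88.4801] [0.4693 0.2433 0.0112] [0.5534 0.3158 0.0217] [0.5135 0.2808 0.0159] -0.2458826
rod 78 [313.141 151.641] [0.4245 0.2597 0.006 ] [0.4326 0.3005 0.0092] [0.4284 0.2771 0.0072] -82.49346
```

The rack fit is consistent from hoops and cream roll: bay centre (0.512, 0.280), yaw 5.2°. I carry the roll over and lower it.

>>> play_rows([
  {"dx": 1.5,"dy": 0,"dz": 0,"wx": 0,"wy": 0,"wz": 0.5},
  {"dx": 2.7,"dy": -0.04,"dz": 0,"wx": 0,"wy": 0,"wz": 0},
  {"dx": 2.8,"dy": -0.05,"dz": 0,"wx": 0,"wy": 0,"wz": 0},
  {"dx": 2.7,"dy": -0.05,"dz": 0,"wx": 0,"wy": 0,"wz": 0},
  {"dx": 1.5,"dy": 0,"dz": 0,"wx": 0,"wy": 0,"wz": 0},
  {"dx": 0,"dy": 0,"dz": 0,"wx": 0,"wy": 0,"wz": 0},
  {"dx": 0,"dy": 0,"dz": 0,"wx": 0,"wy": 0,"wz": 0},
])

```text
time: 20.08
ee_pos: [0.5129, 0.2785, 0.2629]
ee_rot: [0.001, 0.999, 0.045, -0.0]
ft_force: [-0.6, 0.5, -2.0]
finger_gap: 0.501
grasp_force: 40.0
```

>>> play_rows([
  {"dx": 0,"dy": 0,"dz": 1.5,"wx": 0,"wy": 0,"wz": 0},
  {"dx": 0,"dy": 0,"dz": 2.0,"wx": 0,"wy": 0,"wz": 0},
  {"dx": 0,"dy": 0,"dz": 1.5,"wx": 0,"wy": 0,"wz": 0},
  {"dx": 0,"dy": 0,"dz": 0,"wx": 0,"wy": 0,"wz": 0},
])

```text
time: 20.42
ee_pos: [0.5108, 0.2779, 0.211]
ee_rot: [0.002, 0.999, 0.045, -0.002]
ft_force: [-0.6, -0.4, -1.6]
finger_gap: 0.499
grasp_force: 40.0
```

```bash
python3 - <<'E'
from h import *
s=ctrl.observe(); T=tool(); print(s["time"],T[:3,3],np.degrees(np.arctan2(T[1,0],T[0,0])),s["ft_force"],(np.array([.512,.2796])-T[:2,3])@T[:2,:2])
E
```

```text
20.4167 [0.5108371  0.27785141 0.21099689] 5.1887559971189585 [-0.55574036 -0.44464121 -1.5890677 ] [ 0.00131627 -0.00163623]
```

>>> play_rows([
  {"dx": 0.1,"dy": -0.13,"dz": 1.0,"wx": 0,"wy": 0,"wz": 0},
  {"dx": 0,"dy": 0,"dz": 2.0,"wx": 0,"wy": 0,"wz": 0},
  {"dx": 0,"dy": 0,"dz": 2.0,"wx": 0,"wy": 0,"wz": 0},
  {"dx": 0,"dy": 0,"dz": 2.0,"wx": 0,"wy": 0,"wz": 0},
  {"dx": 0,"dy": 0,"dz": 1.5,"wx": 0,"wy": 0,"wz": 0},
  {"dx": 0,"dy": 0,"dz": 1.0,"wx": 0,"wy": 0,"wz": 0},
  {"dx": 0,"dy": 0,"dz": 0.5,"wx": 0,"wy": 0,"wz": 0},
  {"dx": 0,"dy": 0,"dz": 0,"wx": 0,"wy": 0,"wz": 0},
  {"dx": 0,"dy": 0,"dz": 0,"wx": 0,"wy": 0,"wz": 0},
])

```text
time: 21.17
ee_pos: [0.514, 0.2801, 0.1143]
ee_rot: [0.001, 0.999, 0.045, 0.001]
ft_force: [0.4, -0.1, -1.2]
finger_gap: 0.504
grasp_force: 40.0
```

>>> play_rows([
  {"dx": 0,"dy": 0,"dz": 0.2,"wx": 0,"wy": 0,"wz": 0},
  {"dx": 0,"dy": 0,"dz": 0,"wx": 0,"wy": 0,"wz": 0},
])

```text
time: 21.33
ee_pos: [0.514, 0.2799, 0.1121]
ee_rot: [0.001, 0.999, 0.045, 0.001]
ft_force: [-0.3, 0.0, -2.2]
finger_gap: 0.502
grasp_force: 40.0
```

>>> play_rows([
  {"dx": 0,"dy": 0,"dz": 0.15,"wx": 0,"wy": 0,"wz": 0},
  {"dx": 0,"dy": 0,"dz": 0,"wx": 0,"wy": 0,"wz": 0},
])

```text
time: 21.5
ee_pos: [0.5138, 0.2797, 0.1101]
ee_rot: [0.001, 0.999, 0.045, 0.0]
ft_force: [-0.6, -0.4, -1.9]
finger_gap: 0.503
grasp_force: 40.0
```

>>> play_rows([
  {"dx": 0,"dy": 0,"dz": 0.2,"wx": 0,"wy": 0,"wz": 0},
  {"dx": 0,"dy": 0,"dz": 0.1,"wx": 0,"wy": 0,"wz": 0},
  {"dx": 0,"dy": 0,"dz": 0,"wx": 0,"wy": 0,"wz": 0},
])

```text
time: 21.75
ee_pos: [0.5136, 0.2797, 0.1067]
ee_rot: [0.001, 0.999, 0.045, -0.0]
ft_force: [0.1, 1.1, -1.3]
finger_gap: 0.504
grasp_force: 40.0
```

>>> play_rows([
  {"dx": 0,"dy": 0,"dz": 0.15,"wx": 0,"wy": 0,"wz": 0},
  {"dx": 0,"dy": 0,"dz": 0,"wx": 0,"wy": 0,"wz": 0},
])

```text
time: 21.92
ee_pos: [0.5138, 0.2799, 0.1057]
ee_rot: [0.001, 0.999, 0.045, 0.0]
ft_force: [-1.2, -0.5, 4.3]
finger_gap: 0.502
grasp_force: 40.0
```

Contact is at the predicted height, so I release gently and withdraw.

>>> play_rows([
  {"dx": 0,"dy": 0,"dz": 0,"wx": 0,"wy": 0,"wz": 0},
  {"dx": 0,"dy": 0,"dz": 0,"wx": 0,"wy": 0,"wz": 0},
  {"dx": 0,"dy": 0,"dz": 0,"wx": 0,"wy": 0,"wz": 0},
  {"dx": 0,"dy": 0,"dz": 0,"wx": 0,"wy": 0,"wz": 0},
  {"dx": 0,"dy": 0,"dz": 0,"wx": 0,"wy": 0,"wz": 0},
  {"dx": 0,"dy": 0,"dz": -1.0,"wx": 0,"wy": 0,"wz": 0},
  {"dx": 0,"dy": 0,"dz": -2.0,"wx": 0,"wy": 0,"wz": 0},
  {"dx": 0,"dy": 0,"dz": -3.0,"wx": 0,"wy": 0,"wz": 0},
  {"dx": 0,"dy": 0,"dz": -3.0,"wx": 0,"wy": 0,"wz": 0},
  {"dx": -1.5,"dy": 0,"dz": -2.0,"wx": 0,"wy": 0,"wz": 0},
  {"dx": -3,"dy": 0,"dz": -1,"wx": 0,"wy": 0,"wz": 0},
  {"dx": -2.5,"dy": 0,"dz": 0,"wx": 0,"wy": 0,"wz": 0},
  {"dx": 0,"dy": 0,"dz": 0,"wx": 0,"wy": 0,"wz": 0},
  {"dx": 0,"dy": 0,"dz": 0,"wx": 0,"wy": 0,"wz": 0},
  {"dx": 0,"dy": 0,"dz": 0,"wx": 0,"wy": 0,"wz": 0},
], claw=0.36)

```text
time: 23.17
ee_pos: [0.4444, 0.2737, 0.2261]
ee_rot: [0.001, 0.999, 0.045, 0.001]
ft_force: [0.2, -0.1, -0.5]
finger_gap: 0.644
grasp_force: 0.0
```

```bash
python3 - <<'E'
from disp import *
s=ctrl.observe(); print(s["time"],s["ee_pos"],s["ft_force"],s["finger_gap"])
im,d,K,W=shot("wrist"); P=cloud(d,K,W); x,y,z=P[...,0],P[...,1],P[...,2]; hs=cv2.cvtColor(im,cv2.COLOR_RGB2HSV)
b=(x>.42)&(x<.6)&(y>.23)&(y<.32)&(z>.085)&(z<.14); p=P[b]; print("brown",b.sum(),p.max(0),cv2.minAreaRect(p[:,:2].astype(np.float32)*1000))
im,d,K,W=shot("top"); P=cloud(d,K,W); D=dd(P); X,Y,Z=D[...,0],D[...,1],D[...,2]; x,y,z=P[...,0],P[...,1],P[...,2]; hs=cv2.cvtColor(im,cv2.COLOR_RGB2HSV)
pu=(hs[...,0]>120)&(hs[...,0]<165)&(hs[...,1]>60)&(abs(X+92)<30)&(abs(Y-40)<30); print("stick top",pu.sum(),np.nanmean(D[pu],0))
o=(hs[...,0]<12)&(hs[...,1]>160)&(hs[...,2]>120)&(X>-130)&(X<60)&(Y>20)&(Y<90); print("keeper y",o.sum(),np.nanmedian(D[o],0))
b=(x>.42)&(x<.6)&(y>.23)&(y<.32)&(z>.085)&(z<.14); p=P[b]; print("brown top",b.sum(),p.max(0),cv2.minAreaRect(p[:,:2].astype(np.float32)*1000))
E
```

```text
23.1667 [0.4444 0.2737 0.2261] [ 0.1738 -0.1083 -0.4771] 0.644286896272548
brown 5309 [0.5658 0.3079 0.1246] ((512.134521484375, 280.3151550292969), (105.79788970947266, 47.424198150634766), 4.778156280517578)
stick top 63 [-94.9813  44.0123 110.21  ]
keeper y 34 [-47.726   58.5209  71.8279]
brown top 84 [0.5619 0.2855 0.1266] ((539.0205688476562, 266.7062683105469), (47.56463623046875, 22.618070602416992), 20.102497100830078)
```

```bash
python3 -c "
from bench import ctrl; print(ctrl.job_done())"
```

```text
the job is handed in; nothing more can be done
None
```

The job is handed in at about 23 s: in the last camera check the brown roll stands in the rack's empty bay and the glue stick stands between guide and arm, with the keeper back about 22 mm. No verdict was shown to me.

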